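# Clear the carving board: pots to the lazy susan, trimmings to the scrap tray

## Task

Clear up the carving board. First put every spice pot that stands on it on the lazy susan, upright on the mark of its own colour, without turning the lazy susan; then take the yellow scraper block and wipe all the carrot trimmings off the board into the blue scrap tray with it (do not touch trimmings on the board with the fingers), and finally stand the scraper upright in the middle of its black pad again, lengthwise along it. Leave the tumbler and the soap bottle alone.

Things in the scene. Friction and masses are not known exactly. Their poses are not given: they have to be found in the camera images.
- board: wooden carving board, fixed, 300 (x) x 260 (y) mm; origin at the centre of its underside, z up. Its flat top is 50 mm above the origin. A lip 10 mm thick and 14 mm high stands on its +x, +y and -y edges (inner faces at x = +140 mm and y = +-120 mm); the -x edge, at x = -150 mm, is open, flush with the top, and towards the scrap tray
- tray: blue open scrap tray, fixed, 130 (x) x 260 (y) x 46 mm high, walls and floor 4 mm; origin at the centre of its underside, axes parallel to the board's. It stands 1 mm off the board's open -x edge, its rim 4 mm below the board's top, so what is pushed over that edge drops in
- turntable: black base of the lazy susan, fixed; origin on the counter at the turning axis. On it lies a wooden disc of 240 mm diameter that turns very freely, its flat top 30 mm above the origin, with a red, a yellow, a green and a blue round mark of 72 mm diameter, 82 mm from the axis and 90 degrees apart, in that order anticlockwise
- disc_edge (a point): point on the top rim of the lazy susan's disc, 120 mm from the axis, in line with the red mark; it moves with the disc
- mark_red (a point): centre of the red mark, on the top of the lazy susan's disc; moves with the disc
- mark_yellow (a point): centre of the yellow mark, on the top of the lazy susan's disc; moves with the disc
- mark_green (a point): centre of the green mark, on the top of the lazy susan's disc; moves with the disc
- mark_blue (a point): centre of the blue mark, on the top of the lazy susan's disc; moves with the disc
- pot_red: white lidded spice pot with a red lid and knob, one solid piece, 220 g (varies); 65 mm diameter, 45 mm high to the lid's top, then a round knob 26 mm in diameter and 40 mm high (85 mm overall). Origin at the centre of its underside, z up along its axis. Starts upright on the board; may be absent
- pot_yellow: white lidded spice pot with a yellow lid and knob, one solid piece, 220 g (varies); 65 mm diameter, 45 mm high to the lid's top, then a round knob 26 mm in diameter and 40 mm high (85 mm overall). Origin at the centre of its underside, z up along its axis. Starts upright on the board; may be absent
- pot_green: white lidded spice pot with a green lid and knob, one solid piece, 220 g (varies); 65 mm diameter, 45 mm high to the lid's top, then a round knob 26 mm in diameter and 40 mm high (85 mm overall). Origin at the centre of its underside, z up along its axis. Starts upright on the board; may be absent
- pot_blue: white lidded spice pot with a blue lid and knob, one solid piece, 220 g (varies); 65 mm diameter, 45 mm high to the lid's top, then a round knob 26 mm in diameter and 40 mm high (85 mm overall). Origin at the centre of its underside, z up along its axis. Starts upright on the board; may be absent
- scraper: yellow scraper block with a steel foot; origin at the centre of its underside, z up, x through its thickness, y along its length. Foot 140 mm long (y), 30 mm thick (x), 42 mm high; above it a grip rib 100 mm long (y), 24 mm thick (x), up to 86 mm above the origin. 250 g (varies); the same either way round. Starts standing on the pad, grip up, its length along the pad's y within 0.1 rad
- pad: black rubber pad, the scraper's place, fixed, 130 (x) x 200 (y) x 5 mm; origin at the centre of its underside
- bit1: orange carrot trimming, a disc 32 mm in diameter and 14 mm high, 12 g; origin at the centre of one flat face. Starts flat on the board; may be absent
- bit2: orange carrot trimming, a disc 32 mm in diameter and 14 mm high, 12 g; origin at the centre of one flat face. Starts flat on the board; may be absent
- bit3: orange carrot trimming, a disc 32 mm in diameter and 14 mm high, 12 g; origin at the centre of one flat face. Starts flat on the board; may be absent
- bit4: orange carrot trimming, a disc 32 mm in diameter and 14 mm high, 12 g; origin at the centre of one flat face. Starts flat on the board; may be absent
- bit5: orange carrot trimming, a disc 32 mm in diameter and 14 mm high, 12 g; origin at the centre of one flat face. Starts flat on the board; may be absent
- bit6: orange carrot trimming, a disc 32 mm in diameter and 14 mm high, 12 g; origin at the centre of one flat face. Starts flat on the board; may be absent
- bit7: orange carrot trimming, a disc 32 mm in diameter and 14 mm high, 12 g; origin at the centre of one flat face. Starts flat on the board; may be absent
- bit8: orange carrot trimming, a disc 32 mm in diameter and 14 mm high, 12 g; origin at the centre of one flat face. Starts flat on the board; may be absent
- tumbler: blue tumbler, 66 mm diameter, 90 mm high, origin under its centre; leave alone
- soap: green soap bottle, 60 mm diameter, 170 mm high, origin under its centre; leave alone
There are look-alikes about, which are no part of the job. Leave any pink look-alike of the pot_red alone.

How it is judged (in metres and radians):
On the way, in this order (a step that is already met when the one before it is completed fails the run):
1. every spice pot stands released on the mark of its colour on the lazy susan (distance between pot_red and mark_red below 0.022 m and angle between each of pot_red, pot_yellow, pot_green, pot_blue's own z axis and vertical below 0.12 rad and contact force between the fingers and pot_red below 0.1 N and linear speed of each of pot_red, pot_yellow, pot_green, pot_blue below 0.03 m/s and distance between pot_yellow and mark_yellow below 0.022 m and contact force between the fingers and pot_yellow below 0.1 N and distance between pot_green and mark_green below 0.022 m and contact force between the fingers and pot_green below 0.1 N and distance between pot_blue and mark_blue below 0.022 m and contact force between the fingers and pot_blue below 0.1 N), for 0.2 s.
2. the scraper is held in the gripper, off its pad, with trimmings still on the board (contact force between the fingers and scraper above 1 N and distance between scraper and pad above 0.06 m and ((x of bit1 in the frame of board between -0.15 and 0.15 m and y of bit1 in the frame of board between -0.13 and 0.13 m and z of bit1 in the frame of board between 0.035 and 0.085 m) or (x of bit2 in the frame of board between -0.15 and 0.15 m and y of bit2 in the frame of board between -0.13 and 0.13 m and z of bit2 in the frame of board between 0.035 and 0.085 m) or (x of bit3 in the frame of board between -0.15 and 0.15 m and y of bit3 in the frame of board between -0.13 and 0.13 m and z of bit3 in the frame of board between 0.035 and 0.085 m) or (x of bit4 in the frame of board between -0.15 and 0.15 m and y of bit4 in the frame of board between -0.13 and 0.13 m and z of bit4 in the frame of board between 0.035 and 0.085 m) or (x of bit5 in the frame of board between -0.15 and 0.15 m and y of bit5 in the frame of board between -0.13 and 0.13 m and z of bit5 in the frame of board between 0.035 and 0.085 m) or (x of bit6 in the frame of board between -0.15 and 0.15 m and y of bit6 in the frame of board between -0.13 and 0.13 m and z of bit6 in the frame of board between 0.035 and 0.085 m) or (x of bit7 in the frame of board between -0.15 and 0.15 m and y of bit7 in the frame of board between -0.13 and 0.13 m and z of bit7 in the frame of board between 0.035 and 0.085 m) or (x of bit8 in the frame of board between -0.15 and 0.15 m and y of bit8 in the frame of board between -0.13 and 0.13 m and z of bit8 in the frame of board between 0.035 and 0.085 m))), for 0.1 s.
3. no trimming is left on the board, the scraper still in the gripper (contact force between the fingers and scraper above 1 N and not (x of bit1 in the frame of board between -0.15 and 0.15 m and y of bit1 in the frame of board between -0.13 and 0.13 m and z of bit1 in the frame of board between 0.035 and 0.085 m) and not (x of bit2 in the frame of board between -0.15 and 0.15 m and y of bit2 in the frame of board between -0.13 and 0.13 m and z of bit2 in the frame of board between 0.035 and 0.085 m) and not (x of bit3 in the frame of board between -0.15 and 0.15 m and y of bit3 in the frame of board between -0.13 and 0.13 m and z of bit3 in the frame of board between 0.035 and 0.085 m) and not (x of bit4 in the frame of board between -0.15 and 0.15 m and y of bit4 in the frame of board between -0.13 and 0.13 m and z of bit4 in the frame of board between 0.035 and 0.085 m) and not (x of bit5 in the frame of board between -0.15 and 0.15 m and y of bit5 in the frame of board between -0.13 and 0.13 m and z of bit5 in the frame of board between 0.035 and 0.085 m) and not (x of bit6 in the frame of board between -0.15 and 0.15 m and y of bit6 in the frame of board between -0.13 and 0.13 m and z of bit6 in the frame of board between 0.035 and 0.085 m) and not (x of bit7 in the frame of board between -0.15 and 0.15 m and y of bit7 in the frame of board between -0.13 and 0.13 m and z of bit7 in the frame of board between 0.035 and 0.085 m) and not (x of bit8 in the frame of board between -0.15 and 0.15 m and y of bit8 in the frame of board between -0.13 and 0.13 m and z of bit8 in the frame of board between 0.035 and 0.085 m)), for 0.1 s.
At the end, for the whole second after the job is handed in: Every pot present stands upright (within 0.12 rad) and still with its centre within 22 mm of the mark of its colour; every trimming present lies in the scrap tray; the scraper stands upright on its pad, within 50 mm of the pad's centre and within 0.3 rad of its length; all released and at rest (all of step 1 and x of bit1 in the frame of tray between -0.065 and 0.065 m and y of bit1 in the frame of tray between -0.13 and 0.13 m and z of each of bit1, bit2, bit3, bit4, bit5, bit6, bit7, bit8 in the frame of tray below 0.042 m and x of bit2 in the frame of tray between -0.065 and 0.065 m and y of bit2 in the frame of tray between -0.13 and 0.13 m and x of bit3 in the frame of tray between -0.065 and 0.065 m and y of bit3 in the frame of tray between -0.13 and 0.13 m and x of bit4 in the frame of tray between -0.065 and 0.065 m and y of bit4 in the frame of tray between -0.13 and 0.13 m and x of bit5 in the frame of tray between -0.065 and 0.065 m and y of bit5 in the frame of tray between -0.13 and 0.13 m and x of bit6 in the frame of tray between -0.065 and 0.065 m and y of bit6 in the frame of tray between -0.13 and 0.13 m and x of bit7 in the frame of tray between -0.065 and 0.065 m and y of bit7 in the frame of tray between -0.13 and 0.13 m and x of bit8 in the frame of tray between -0.065 and 0.065 m and y of bit8 in the frame of tray between -0.13 and 0.13 m and distance between scraper and pad below 0.05 m and z of scraper in the frame of pad above 0.001 m and angle between scraper's own z axis and vertical below 0.1 rad and angle between the y axis of scraper and the y axis of pad, either way round below 0.3 rad and contact force between the fingers and scraper below 0.1 N and linear speed of scraper below 0.03 m/s and linear speed of each of bit1, bit2, bit3, bit4, bit5, bit6, bit7, bit8 below 0.05 m/s); the robot touches nothing.
It fails at once if the lazy susan is turned by more than about 15 degrees from its start (its rim point moves over 31 mm) (distance of disc_edge from where it was at the start of the episode above 0.031 m).
It fails at once if the fingers touch a trimming that lies on the board ((contact force between the fingers and bit1 above 0.5 N and (x of bit1 in the frame of board between -0.15 and 0.15 m and y of bit1 in the frame of board between -0.13 and 0.13 m and z of bit1 in the frame of board between 0.035 and 0.085 m)) or (contact force between the fingers and bit2 above 0.5 N and (x of bit2 in the frame of board between -0.15 and 0.15 m and y of bit2 in the frame of board between -0.13 and 0.13 m and z of bit2 in the frame of board between 0.035 and 0.085 m)) or (contact force between the fingers and bit3 above 0.5 N and (x of bit3 in the frame of board between -0.15 and 0.15 m and y of bit3 in the frame of board between -0.13 and 0.13 m and z of bit3 in the frame of board between 0.035 and 0.085 m)) or (contact force between the fingers and bit4 above 0.5 N and (x of bit4 in the frame of board between -0.15 and 0.15 m and y of bit4 in the frame of board between -0.13 and 0.13 m and z of bit4 in the frame of board between 0.035 and 0.085 m)) or (contact force between the fingers and bit5 above 0.5 N and (x of bit5 in the frame of board between -0.15 and 0.15 m and y of bit5 in the frame of board between -0.13 and 0.13 m and z of bit5 in the frame of board between 0.035 and 0.085 m)) or (contact force between the fingers and bit6 above 0.5 N and (x of bit6 in the frame of board between -0.15 and 0.15 m and y of bit6 in the frame of board between -0.13 and 0.13 m and z of bit6 in the frame of board between 0.035 and 0.085 m)) or (contact force between the fingers and bit7 above 0.5 N and (x of bit7 in the frame of board between -0.15 and 0.15 m and y of bit7 in the frame of board between -0.13 and 0.13 m and z of bit7 in the frame of board between 0.035 and 0.085 m)) or (contact force between the fingers and bit8 above 0.5 N and (x of bit8 in the frame of board between -0.15 and 0.15 m and y of bit8 in the frame of board between -0.13 and 0.13 m and z of bit8 in the frame of board between 0.035 and 0.085 m))).
It fails at once if the tumbler or the soap bottle is moved more than 30 mm (distance of any of tumbler, soap from where it was at the start of the episode above 0.03 m).
Of pot_red, pot_yellow, pot_green, pot_blue only 3 to 4 are there at a start; the rules pass over those that are not, and their reading is None.
Of bit1, bit2, bit3, bit4, bit5, bit6, bit7, bit8 only 4 to 8 are there at a start; the rules pass over those that are not, and their reading is None.
At some moment in a run one of bit1, bit2, bit3, bit4, bit5, bit6, bit7, bit8 may be knocked a few centimetres aside while the robot is not near it.
It also fails if it takes over 200 s, if anything falls off the work surface, if the arm or the gripper's body presses on something with over 40 N, if the wrist force passes 120 N, or if a joint passes its speed limit or range.

## Robot

A 6-joint arm with a two-finger parallel gripper is mounted at the origin on the work surface. World frame = base frame: x ahead of the robot, y to its left, z up, the work surface at z = 0. Lengths are in mm, angles in rad, forces in N, time in s.
With the tool pointing down it reaches from about 275 to 1000 mm from the base axis. Payload 8.4 kg.
Tool frame: the origin (TCP) lies midway between the tips of the shut fingers; the grasp point (between the pads) lies grip_depth behind it (grip_depth is the distance from the TCP to the grasp point, in mm); z points along the fingers, y is the line along which they close (so a half turn about z gives the same grasp; the last joint's range is limited). The gripper opens to 85 mm and grips with 20 to 120 N. Pads are 22 mm wide; open, the fingers measure 114 mm over their backs; the gripper's body (76 mm by 85 mm) begins 54 mm behind the grasp point. The pads swing forward as they close: fully open they stand 13 mm farther back than shut.
Start: joints at [1.244, 0.353, 1.633, -0, 1.155, -0.002], TCP at [199.448, 592.325, 231.281] pointing down, gripper open.
Joint ranges: [-2.63, 2.63], [-0.92, 2.1], [0.06, 2.66], [-1.3, 4.44], [0, 2.69], [-3.02, 3.02]. Speed limits (rad/s): [2.22, 2.22, 2.79, 3.14, 3.14, 3.14].

## Interface

Orientations are given as [roll, pitch, yaw] about the fixed x, y, z axes, in that order (R = Rz(yaw) Ry(pitch) Rx(roll)).
In Python, from rig import * gives the robot as it stands.
- The arm moves only by the shell command python3 -m creep 'ROWS' [FORCE]. ROWS is JSON, a list of rows, each an object of numbers: "x", "y", "z": the shift along the tool's x, y, z in mm; "rx", "ry", "rz": the turn, a rotation vector about the tool's x, y, z in rad; "hand": the finger opening in mm, from 0 to 85.4. A call has 1 to 20 rows; each row shifts and turns the commanded pose from where the row before left it, along the tool's axes as they then stand; what a row does not reach is not made up. A row lasts 1/8 s, in which the tool goes at most 62.5 mm and 10.7 degrees, less where a joint would pass 70% of its speed; a pose out of reach is approached as far as the arm can. A call with a gripper value outside its range is refused whole. The fingers move at their own pace and stop on an object; FORCE is the grip in N (left out, the last holds). Time passes only in rows, so rows that do not move let the fingers close. It gives the time, the measured TCP pose, the force, the opening and the grip force at its end, in the units of the state.
- sense(): the state, without advancing time (a new reading comes with each control period).
- grab_frame(name): name is "scene" or "top" or "wrist"; returns the picture (384x512x3 uint8, red, green, blue); there is no depth.
- get_calibration(name): a dict with "K" (3x3 intrinsics, pixels), "R" (3x3) and "t" (3): a world point X has camera coordinates R X + t. Camera axes: x right, y down, z forward; pixel columns grow to the right and rows downward; lengths in mm; the calibration is good to about 2 mm. A picture is of the moment at which its call begins: read the wrist's pose just before it. get_calibration takes no time and is no camera call; for the wrist camera it gives the pose at the moment of the call.
- sign_off(): hands the job in; it is judged then, once.
The state is a dict: "clock": time; "qpos": joint angles; "qvel": joint speeds; "joint_efforts": joint torques, N m; "eef_pos": TCP position; "tcp_rot": TCP orientation; "contact_force": force on the tool from outside, world axes, zero at the start; "wrist_torque": the same for the moment, N m; "opening": opening from 0.0 (shut) to 1.0 (fully open); "grasp_force": force on a finger pad.
Only numpy, scipy, OpenCV 4.12 (cv2) and the standard library are available. Lean on these libraries where they do the work, as an engineer would, in place of code of your own. Each camera call takes 0.05 s, during which the arm holds its last target. There are 200 camera calls.

## Working session

There is one attempt and no reset: what is moved stays moved. The work goes in short steps, Python scripts to look and compute and a shell command to move; the robot and the scene stay as the last step left them, time stands still between calls to the robot, and variables do not carry over. Pictures are saved under pics/ and viewed, at most 14 in all, crops included, and the job is handed in when it is done.

```bash
ls; mkdir -p pics
python3 - <<'E'
from rig import *
import cv2
for n in("scene","top"):
    c=get_calibration(n);print(n,c)
    im=grab_frame(n);cv2.imwrite(f"pics/{n}0.png",cv2.resize(im[:,:,::-1],(800,600),interpolation=cv2.INTER_CUBIC));cv2.imwrite(f"pics/raw_{n}0.png",im[:,:,::-1])
print(sense());print(get_calibration("wrist"))
E
```

```text
pics
scene {'K': array([[353.81235119,   0.        , 258.34740002],
       [  0.        , 353.81235119, 193.40031721],
       [  0.        ,   0.        ,   1.        ]]), 'R': array([[-0.46109234,  0.88722043,  0.01528931],
       [ 0.716294  ,  0.38232063, -0.58374125],
       [-0.52375258, -0.25820697, -0.81179578]]), 't': array([ 284.83729785, -389.240114  , 1395.33406067])}
top {'K': array([[456.23484301,   0.        , 257.45143382],
       [  0.        , 456.23484301, 197.36826183],
       [  0.        ,   0.        ,   1.        ]]), 'R': array([[ 0.00557333, -0.99996173, -0.00674397],
       [-0.99280061, -0.00472623, -0.11968543],
       [ 0.11964898,  0.00736246, -0.99278896]]), 't': array([   9.7949931 ,  612.19000528, 1197.9619279 ])}
{'clock': 0.1, 'qpos': array([ 1.24360116e+00,  3.53576237e-01,  1.63406313e+00,  1.81786906e-05,
        1.15516901e+00, -2.38971355e-03]), 'qvel': array([ 8.27543350e-06, -2.79045804e-03, -3.49715739e-03,  2.14564700e-04,
        2.19021505e-03,  1.00992014e-03]), 'joint_efforts': array([ 1.23887618e-03, -6.06353688e+01, -3.42821968e+01,  1.90811475e-04,
        4.01649449e-03, -5.73163993e-05]), 'eef_pos': array([199.30671586, 591.92794703, 230.63695826]), 'tcp_rot': array([-3.14037697e+00, -1.95272569e-05,  2.81677984e+00]), 'contact_force': array([-0.50661161,  0.67649597,  0.61475521]), 'wrist_torque': array([0.00763915, 0.00335387, 0.00070845]), 'grasp_force': 0.0, 'opening': 1.004654730735523}
{'K': array([[266.04600062,   0.        , 258.9564408 ],
       [  0.        , 266.04600062, 187.74178752],
       [  0.        ,   0.        ,   1.        ]]), 'R': array([[ 0.31971643,  0.94751275, -0.00099825],
       [ 0.90867723, -0.3063134 ,  0.28368607],
       [ 0.26849038, -0.09160619, -0.95891669]]), 't': array([-623.99260875,  -37.24699119,  378.2202146 ])}
```

View pics/scene0.png

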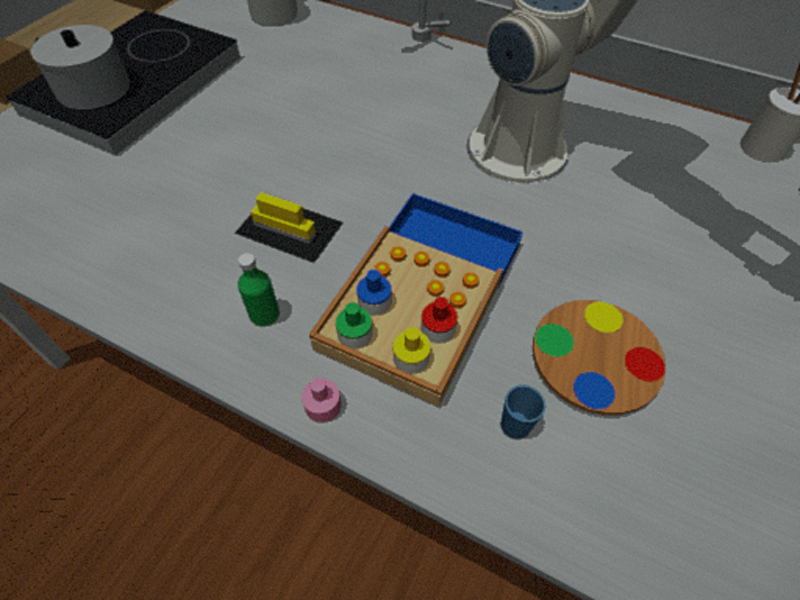

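View pics/top0.png

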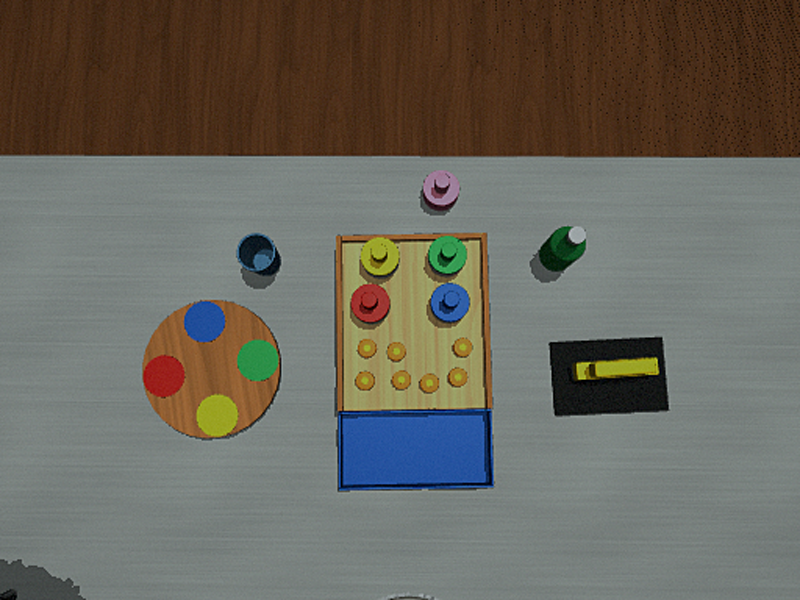

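Top view (800x600): red pot (370,302), yellow (379,255), green (448,255), blue (450,302), with 7 trimmings in front of them. The susan is at (212,370), and the scraper on its pad at (615,369). Could be mistaken for the red pot: the pink pot at (440,188), off the board, which I leave alone. Could be mistaken for the other pots: the blue tumbler (257,253) and the green soap bottle (563,247). The choice by description is the four pots on the board.

```bash
cat > h.py <<'E'
import numpy as np, cv2
from rig import *
def P(c): return c["K"]@np.c_[c["R"],c["t"]]
def tri(ca,pa,cb,pb):
    X=cv2.triangulatePoints(P(ca),P(cb),np.array(pa,float),np.array(pb,float))[:,0];return X[:3]/X[3]
def ray(c,p,z):
    d=c["R"].T@np.linalg.inv(c["K"])@[p[0],p[1],1];o=-c["R"].T@c["t"];return o+d*(z-o[2])/d[2]
def proj(c,X):
    u=c["K"]@(c["R"]@np.asarray(X,float)+c["t"]);return u[:2]/u[2]
def blobs(im,col,box,amin=15):  # rgb image -> [(area,u,v)]
    h=cv2.cvtColor(im,cv2.COLOR_RGB2HSV)
    lo,hi={'red':((172,120,60),(180,255,255)),'yellow':((24,120,90),(34,255,255)),'green':((45,100,40),(80,255,255)),'blue':((100,120,60),(125,255,255)),'orange':((9,150,120),(21,255,255))}[col]
    m=cv2.inRange(h,lo,hi)
    if col=='red': m|=cv2.inRange(h,(0,120,60),(5,255,255))
    k=np.zeros_like(m);x0,x1,y0,y1=box;k[y0:y1,x0:x1]=255;m&=k
    n,_,s,c=cv2.connectedComponentsWithStats(m)
    return sorted([(int(s[i,4]),*c[i].round(1)) for i in range(1,n) if s[i,4]>=amin],reverse=True)
E
python3 - <<'E'
from h import *
T,S=get_calibration("top"),get_calibration("scene")
t=cv2.imread("pics/raw_top0.png");s=cv2.imread("pics/raw_scene0.png")
for c in("red","yellow","green","blue"):
    a=blobs(t[:,:,::-1].copy(),c,(80,190,180,290));b=blobs(s[:,:,::-1].copy(),c,(335,435,185,270))
    X=tri(T,a[0][1:],S,b[0][1:]);print(c,a[:2],b[:2],X.round(1))
def crop(im,x,y,w,h,k,f): cv2.imwrite(f,cv2.resize(im[y:y+h,x:x+w],None,fx=k,fy=k,interpolation=cv2.INTER_CUBIC))
crop(t,210,140,112,120,5,"pics/ct.png");crop(s,195,120,160,150,4,"pics/cs.png")
E
```

```text
red [(547, np.float64(104.4), np.float64(240.3))] [(420, np.float64(412.4), np.float64(232.7))] [494.3 426.5  28.2]
yellow [(575, np.float64(138.6), np.float64(265.4))] [(386, np.float64(385.9), np.float64(202.5))] [427.8 331.4  28.4]
green [(553, np.float64(164.5), np.float64(230.1))] [(399, np.float64(354.4), np.float64(217.2))] [522.6 264.3  29. ]
blue [(529, np.float64(130.5), np.float64(205.5))] [(467, np.float64(379.7), np.float64(249.6)), (185, np.float64(339.6), np.float64(257.9))] [589.2 359.5  27.3]
```

View pics/ct.png

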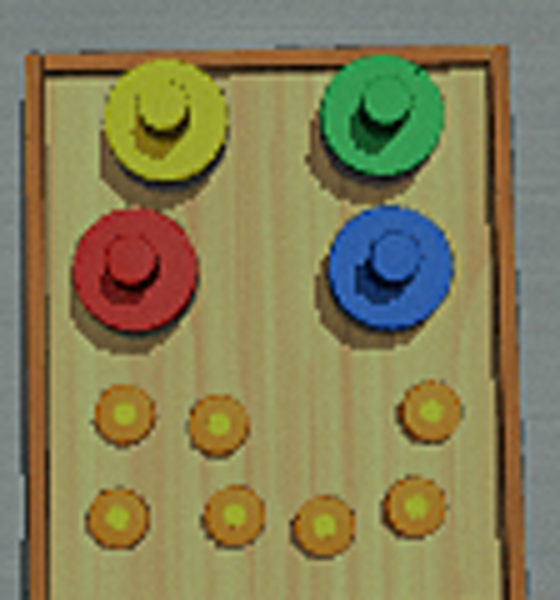

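View pics/cs.png

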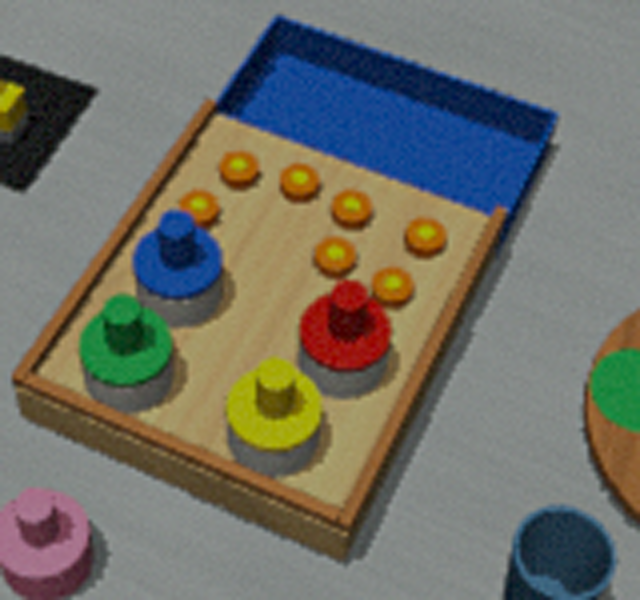

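The crops show four pots with clear knobs, and the pink look-alike is off the board. Knob-top centres in the top crop: yellow (164,107), green (388,103), red (132,258), blue (396,255). In the scene crop: yellow (276,371), green (123,306), red (349,293), blue (177,222).

Run:
```python
from h import *
T,S=get_calibration("top"),get_calibration("scene")
t=lambda x,y:((x+.0)/5+210-.4,y/5+140-.4)
s=lambda x,y:(x/4+195-.4,y/4+120-.4)
for n,a,b in[("yel",(164,107),(276,371)),("grn",(388,103),(123,306)),("red",(132,258),(349,293)),("blu",(396,255),(177,222)),
 ("corner+x-y",(508,47),(15,381)),("corner+x+y",(27,58),(347,524))]:
    print(n,tri(T,t(*a),S,s(*b)).round(1),ray(T,t(*a),135).round(1))
f=.64
for n,a,b in[("padNR",(662,338),(282,185)),("padFL",(555,415),None)]: print(n,ray(T,(a[0]*f,a[1]*f),5).round(1))
for a in [(550,342),(662,338),(668,410),(555,415)]: print("pad",ray(T,(a[0]*f,a[1]*f),5).round(1))
for a in [(590,361),(657,358),(657,374),(590,378)]: print("rib",ray(T,(a[0]*f,a[1]*f),91).round(1))
for a in [(338,410),(493,409),(493,487),(338,490)]: print("tray",ray(T,(a[0]*f,a[1]*f),46).round(1))
im=cv2.imread("pics/raw_top0.png")[:,:,::-1].copy()
for b in blobs(im,"orange",(217,312,200,260)): print("bit",b,ray(T,b[1:],64).round(0))
d=np.array([[494.3,426.5],[427.8,331.4],[522.6,264.3],[589.2,359.5]]);c=d.mean(0);print(c,np.linalg.norm(d-c,axis=1))
```

```text
yel [692.5  51.1 132.9] [692.2  50.6 135. ]
grn [694.9 -61.7 133.3] [694.7 -62.  135. ]
red [615.4  66.4 134.5] [615.5  65.8 135. ]
blu [617.3 -65.  135.2] [617.7 -65.8 135. ]
corner+x-y [ 741.4 -130.1   55. ] [ 723.7 -122.5  135. ]
corner+x+y [733.9 127.6  59.9] [717.1 119.9 135. ]
padNR [ 565.5 -445.2    5. ]
padFL [ 430.1 -254.1    5. ]
pad [ 557.5 -247.8    5. ]
pad [ 565.5 -445.2    5. ]
pad [ 439.8 -450.9    5. ]
pad [ 430.1 -254.1    5. ]
rib [ 520.3 -295.4   91. ]
rib [ 525.7 -405.1   91. ]
rib [ 499.6 -404.1   91. ]
rib [ 492.5 -294.7   91. ]
tray [437.4 120.6  46. ]
tray [ 440.6 -141.3   46. ]
tray [ 311.8 -140.1   46. ]
tray [305.2 118.4  46. ]
bit (120, np.float64(217.5), np.float64(229.5)) [523. 117.  64.]
bit (90, np.float64(256.5), np.float64(242.6)) [490.  15.  64.]
bit (87, np.float64(233.1), np.float64(243.4)) [487.  76.  64.]
bit (86, np.float64(274.6), np.float64(244.7)) [484. -33.  64.]
bit (85, np.float64(253.3), np.float64(224.5)) [537.  23.  64.]
bit (82, np.float64(292.8), np.float64(241.0)) [494. -80.  64.]
bit (82, np.float64(234.2), np.float64(222.3)) [543.  74.  64.]
bit (78, np.float64(296.1), np.float64(221.8)) [545. -89.  64.]
bit (62, np.float64(310.7), np.float64(218.6)) [ 553. -128.   64.]
[508.475 345.425] [82.30483734 81.88501847 82.34549927 81.94285356]
```

Knob tops lie at z 133–135 (expected 135), and the marks at 27–29 (expected 30) are 82 mm from the axis. This agrees with the text, so I go to red first.

```bash
python3 -m creep '[{"rz":-0.1624},{"rz":-0.1624},{"x":-29.7,"y":-37.6},{"x":-29.7,"y":-37.6},{"x":-29.7,"y":-37.6},{"x":-29.7,"y":-37.6},{"x":-29.7,"y":-37.6},{"x":-29.7,"y":-37.6},{"x":-29.7,"y":-37.6},{"x":-29.7,"y":-37.6},{"x":-29.7,"y":-37.6},{"x":-29.7,"y":-37.6},{"x":-29.7,"y":-37.6},{"x":-29.7,"y":-37.6},{"x":-29.7,"y":-37.6},{"x":-29.7,"y":-37.6,"hand":60},{"hand":60}]' 30
python3 -c "
import rig;print([n for n in dir(rig) if n[0]!='_'], getattr(rig,'grip_depth',None))
from h import *
c=get_calibration('wrist');im=grab_frame('wrist');cv2.imwrite('pics/w1.png',im[:,:,::-1])
for n,p in dict(red=(615.4,66.1,134),yel=(692.4,51,134),blu=(617.5,-65.3,134),grn=(694.8,-61.8,134)).items(): print(n,proj(c,p).round())
print(sense())
"
```

```text
['MotionError', 'get_calibration', 'grab_frame', 'grip_depth', 'sense', 'sign_off'] 18.700000000000003
red [ 22. 539.]
yel [ 40. 567.]
blu [-49. 555.]
grn [-18. 580.]
{'clock': 0.15, 'qpos': array([ 1.24357760e+00,  3.53503234e-01,  1.63392208e+00, -2.42587828e-05,
        1.15520897e+00, -2.44807670e-03]), 'qvel': array([-9.41638904e-04, -2.96056786e-03,  6.67236090e-04,  1.99386593e-03,
       -9.25985205e-05,  3.90331868e-04]), 'joint_efforts': array([-1.15473180e-03, -6.05633855e+01, -3.42339706e+01, -1.45528423e-05,
        6.17524798e-03, -1.72328856e-05]), 'eef_pos': array([199.35737869, 591.99002293, 230.74293133]), 'tcp_rot': array([-3.14055097e+00,  1.96335856e-05,  2.81683181e+00]), 'contact_force': array([-0.23813347,  0.25016595,  0.13411211]), 'wrist_torque': array([-0.01957539,  0.01064008, -0.01324982]), 'grasp_force': 0.0, 'opening': 1.0026065386885281}schema error: expected keys x, y, z, rx, ry, rz, hand
```

View pics/w1.png

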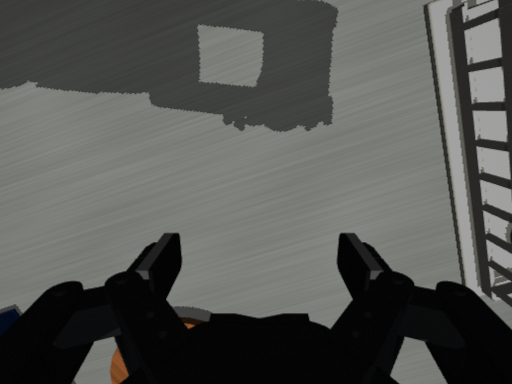

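The moves were refused because every row needs all keys, so the picture still shows the start pose over bare counter. I retype the rows in full.

```bash
python3 -m creep '[{"x":0,"y":0,"z":0,"rx":0,"ry":0,"rz":-0.1624,"hand":60},{"x":0,"y":0,"z":0,"rx":0,"ry":0,"rz":-0.1624,"hand":60},{"x":-29.7,"y":-37.6,"z":0,"rx":0,"ry":0,"rz":0,"hand":60},{"x":-29.7,"y":-37.6,"z":0,"rx":0,"ry":0,"rz":0,"hand":60},{"x":-29.7,"y":-37.6,"z":0,"rx":0,"ry":0,"rz":0,"hand":60},{"x":-29.7,"y":-37.6,"z":0,"rx":0,"ry":0,"rz":0,"hand":60},{"x":-29.7,"y":-37.6,"z":0,"rx":0,"ry":0,"rz":0,"hand":60},{"x":-29.7,"y":-37.6,"z":0,"rx":0,"ry":0,"rz":0,"hand":60},{"x":-29.7,"y":-37.6,"z":0,"rx":0,"ry":0,"rz":0,"hand":60},{"x":-29.7,"y":-37.6,"z":0,"rx":0,"ry":0,"rz":0,"hand":60},{"x":-29.7,"y":-37.6,"z":0,"rx":0,"ry":0,"rz":0,"hand":60},{"x":-29.7,"y":-37.6,"z":0,"rx":0,"ry":0,"rz":0,"hand":60},{"x":-29.7,"y":-37.6,"z":0,"rx":0,"ry":0,"rz":0,"hand":60},{"x":-29.7,"y":-37.6,"z":0,"rx":0,"ry":0,"rz":0,"hand":60},{"x":-29.7,"y":-37.6,"z":0,"rx":0,"ry":0,"rz":0,"hand":60},{"x":-29.7,"y":-37.6,"z":0,"rx":0,"ry":0,"rz":0,"hand":60},{"x":0,"y":0,"z":0,"rx":0,"ry":0,"rz":0,"hand":60}]' 30
cat > d.py <<'E'
import sys
from h import *
from scipy.spatial.transform import Rotation as Ro
s=sense();p=s["eef_pos"];R=Ro.from_euler("xyz",s["tcp_rot"])
g=[float(a) for a in sys.argv[1:4]]
print("clock",s["clock"],"pos",p.round(1),"rot",s["tcp_rot"].round(3),"tool shift",R.inv().apply(np.array(g)-p).round(1),"open",s["opening"]*85.4,"F",s["grasp_force"],s["contact_force"].round(1))
if len(sys.argv)>4: print("rotvec to yaw",(R.inv()*Ro.from_euler("xyz",[np.pi,0,float(sys.argv[4])])).as_rotvec().round(4))
E
python3 d.py 615.4 66.1 100 3.1416
```

```text
clock: 2.28
eef_pos: [616.7, 63.4, 230.8]
tcp_rot: [-3.141, 0.0, 3.138]
contact_force: [0.4, 1.0, -0.3]
opening: 0.7
grasp_force: 0.0
clock 2.275 pos [616.7  63.4 230.8] rot [-3.141  0.     3.138] tool shift [  1.3   2.8 130.8] open 59.748375539798076 F 0.0 [ 0.4  1.  -0.3]
rotvec to yaw [-0.0006  0.0002 -0.0031]
```

```bash
python3 -m creep '[{"x":1.3,"y":2.8,"z":30,"rx":0,"ry":0,"rz":0,"hand":60},{"x":0,"y":0,"z":40,"rx":0,"ry":0,"rz":0,"hand":60},{"x":0,"y":0,"z":35,"rx":0,"ry":0,"rz":0,"hand":60},{"x":0,"y":0,"z":18,"rx":0,"ry":0,"rz":0,"hand":60},{"x":0,"y":0,"z":8,"rx":0,"ry":0,"rz":0,"hand":60},{"x":0,"y":0,"z":0,"rx":0,"ry":0,"rz":0,"hand":40},{"x":0,"y":0,"z":0,"rx":0,"ry":0,"rz":0,"hand":20},{"x":0,"y":0,"z":0,"rx":0,"ry":0,"rz":0,"hand":20},{"x":0,"y":0,"z":0,"rx":0,"ry":0,"rz":0,"hand":20},{"x":0,"y":0,"z":0,"rx":0,"ry":0,"rz":0,"hand":20},{"x":0,"y":0,"z":0,"rx":0,"ry":0,"rz":0,"hand":20}]' 40;python3 d.py 494.3 426.5 220
```

```text
clock: 3.65
eef_pos: [614.8, 68.7, 101.4]
tcp_rot: [3.141, 0.002, 3.141]
contact_force: [-1.1, -0.7, 5.5]
opening: 0.294
grasp_force: 40.6
clock 3.65 pos [614.8  68.7 101.4] rot [3.141e+00 2.000e-03 3.141e+00] tool shift [ 120.3  357.8 -118.8] open 25.13302886321246 F 40.63008964061737 [-1.1 -0.7  5.5]
```

```bash
python3 -m creep '[{"x":0,"y":0,"z":-15,"rx":0,"ry":0,"rz":0,"hand":20},{"x":0,"y":0,"z":-35,"rx":0,"ry":0,"rz":0,"hand":20},{"x":0,"y":0,"z":-40,"rx":0,"ry":0,"rz":0,"hand":20},{"x":0,"y":0,"z":-28,"rx":0,"ry":0,"rz":0,"hand":20},{"x":6,"y":18,"z":0,"rx":0,"ry":0,"rz":0,"hand":20},{"x":12,"y":36,"z":0,"rx":0,"ry":0,"rz":0,"hand":20},{"x":12,"y":36,"z":0,"rx":0,"ry":0,"rz":0,"hand":20},{"x":12,"y":36,"z":0,"rx":0,"ry":0,"rz":0,"hand":20},{"x":12,"y":36,"z":0,"rx":0,"ry":0,"rz":0,"hand":20},{"x":12,"y":36,"z":0,"rx":0,"ry":0,"rz":0,"hand":20},{"x":12,"y":36,"z":0,"rx":0,"ry":0,"rz":0,"hand":20},{"x":12,"y":36,"z":0,"rx":0,"ry":0,"rz":0,"hand":20},{"x":12,"y":36,"z":0,"rx":0,"ry":0,"rz":0,"hand":20},{"x":12,"y":35,"z":0,"rx":0,"ry":0,"rz":0,"hand":20},{"x":6,"y":17,"z":0,"rx":0,"ry":0,"rz":0,"hand":20},{"x":0,"y":0,"z":0,"rx":0,"ry":0,"rz":0,"hand":20},{"x":0,"y":0,"z":0,"rx":0,"ry":0,"rz":0,"hand":20}]';python3 d.py 494.3 426.5 83 3.1416
python3 -c "
from h import *
T=get_calibration('top');im=grab_frame('top');cv2.imwrite('pics/t2.png',im[:,:,::-1])
for c in('red','yellow','green','blue'):
  a=blobs(im,c,(80,190,180,290));print(c,a[:2],ray(T,a[0][1:],29))"
```

```text
clock: 5.78
eef_pos: [493.8, 425.8, 217.7]
tcp_rot: [-3.14, -0.001, 3.142]
contact_force: [-0.2, -0.8, -3.2]
opening: 0.29
grasp_force: 40.0
clock 5.775 pos [493.8 425.8 217.7] rot [-3.140e+00 -1.000e-03  3.142e+00] tool shift [ -0.6   0.8 134.7] open 24.72361422340937 F 39.996240735054016 [-0.2 -0.8 -3.2]
rotvec to yaw [-0.0012 -0.0007 -0.0001]
red [(473, np.float64(106.0), np.float64(240.3)), (81, np.float64(85.5), np.float64(244.4))] [494.41066803 421.15496208  29.        ]
yellow [(574, np.float64(138.7), np.float64(265.4))] [427.90014619 330.27444751  29.        ]
green [(554, np.float64(164.5), np.float64(230.0))] [522.99883921 263.87136704  29.        ]
blue [(529, np.float64(130.5), np.float64(205.5))] [589.1235175  358.57737756  29.        ]
```

```bash
python3 -m creep '[{"x":-0.5,"y":0.8,"z":30,"rx":0,"ry":0,"rz":0,"hand":20},{"x":0,"y":0,"z":45,"rx":0,"ry":0,"rz":0,"hand":20},{"x":0,"y":0,"z":35,"rx":0,"ry":0,"rz":0,"hand":20},{"x":0,"y":0,"z":15,"rx":0,"ry":0,"rz":0,"hand":20},{"x":0,"y":0,"z":6,"rx":0,"ry":0,"rz":0,"hand":20},{"x":0,"y":0,"z":3,"rx":0,"ry":0,"rz":0,"hand":20},{"x":0,"y":0,"z":0,"rx":0,"ry":0,"rz":0,"hand":20},{"x":0,"y":0,"z":0,"rx":0,"ry":0,"rz":0,"hand":20}]'
```

```text
clock: 6.82
eef_pos: [494.9, 427.9, 85.3]
tcp_rot: [3.141, 0.001, -3.141]
contact_force: [0.6, 0.7, -2.2]
opening: 0.293
grasp_force: 40.0
```

```bash
python3 -m creep '[{"x":0,"y":-1,"z":2,"rx":0,"ry":0,"rz":0,"hand":20},{"x":0,"y":0,"z":1.5,"rx":0,"ry":0,"rz":0,"hand":20},{"x":0,"y":0,"z":0,"rx":0,"ry":0,"rz":0,"hand":20},{"x":0,"y":0,"z":0,"rx":0,"ry":0,"rz":0,"hand":28},{"x":0,"y":0,"z":0,"rx":0,"ry":0,"rz":0,"hand":40},{"x":0,"y":0,"z":0,"rx":0,"ry":0,"rz":0,"hand":60},{"x":0,"y":0,"z":0,"rx":0,"ry":0,"rz":0,"hand":60},{"x":0,"y":0,"z":0,"rx":0,"ry":0,"rz":0,"hand":60},{"x":0,"y":0,"z":-20,"rx":0,"ry":0,"rz":0,"hand":60},{"x":0,"y":0,"z":-40,"rx":0,"ry":0,"rz":0,"hand":60},{"x":0,"y":0,"z":-50,"rx":0,"ry":0,"rz":0,"hand":60},{"x":0,"y":0,"z":-20,"rx":0,"ry":0,"rz":0,"hand":60}]';python3 d.py 692.4 51 212 3.1416
```

```text
clock: 8.32
eef_pos: [495.7, 427.6, 215.6]
tcp_rot: [3.138, 0.004, -3.142]
contact_force: [-0.2, -0.6, 0.1]
opening: 0.699
grasp_force: 0.0
clock 8.325 pos [495.7 427.6 215.6] rot [ 3.138  0.004 -3.142] tool shift [-196.6 -376.6    3. ] open 59.662672829874445 F 0.0 [-0.2 -0.6  0.1]
rotvec to yaw [0.0038 0.0044 0.    ]
```

```bash
python3 -m creep '[{"x":-8.6,"y":-16.6,"z":0,"rx":0,"ry":0,"rz":0,"hand":60},{"x":-18,"y":-34,"z":0,"rx":0,"ry":0,"rz":0,"hand":60},{"x":-18,"y":-34,"z":0,"rx":0,"ry":0,"rz":0,"hand":60},{"x":-18,"y":-35,"z":0,"rx":0,"ry":0,"rz":0,"hand":60},{"x":-18,"y":-35,"z":0,"rx":0,"ry":0,"rz":0,"hand":60},{"x":-18,"y":-35,"z":0,"rx":0,"ry":0,"rz":0,"hand":60},{"x":-18,"y":-35,"z":0,"rx":0,"ry":0,"rz":0,"hand":60},{"x":-18,"y":-35,"z":0,"rx":0,"ry":0,"rz":0,"hand":60},{"x":-18,"y":-34,"z":0,"rx":0,"ry":0,"rz":0,"hand":60},{"x":-18,"y":-34,"z":0,"rx":0,"ry":0,"rz":0,"hand":60},{"x":-18,"y":-34,"z":0,"rx":0,"ry":0,"rz":0,"hand":60},{"x":-8,"y":-15,"z":0,"rx":0,"ry":0,"rz":0,"hand":60},{"x":0,"y":0,"z":0,"rx":0,"ry":0,"rz":0,"hand":60},{"x":0,"y":0,"z":0,"rx":0,"ry":0,"rz":0,"hand":60}]';python3 d.py 692.4 51 100.5 3.1416
```

```text
clock: 10.07
eef_pos: [690.2, 50.7, 210.2]
tcp_rot: [3.141, -0.001, -3.141]
contact_force: [-0.3, 0.5, -0.2]
opening: 0.702
grasp_force: 0.0
clock 10.075 pos [690.2  50.7 210.2] rot [ 3.141e+00 -1.000e-03 -3.141e+00] tool shift [ -2.3   0.2 109.7] open 59.924266758898874 F 0.0 [-0.3  0.5 -0.2]
rotvec to yaw [ 0.0003 -0.0013  0.0004]
```

```bash
python3 -m creep '[{"x":-2.3,"y":0,"z":25,"rx":0,"ry":0,"rz":0,"hand":60},{"x":0,"y":0,"z":40,"rx":0,"ry":0,"rz":0,"hand":60},{"x":0,"y":0,"z":28,"rx":0,"ry":0,"rz":0,"hand":60},{"x":0,"y":0,"z":12,"rx":0,"ry":0,"rz":0,"hand":60},{"x":0,"y":0,"z":5,"rx":0,"ry":0,"rz":0,"hand":60},{"x":0,"y":0,"z":0,"rx":0,"ry":0,"rz":0,"hand":40},{"x":0,"y":0,"z":0,"rx":0,"ry":0,"rz":0,"hand":20},{"x":0,"y":0,"z":0,"rx":0,"ry":0,"rz":0,"hand":20},{"x":0,"y":0,"z":0,"rx":0,"ry":0,"rz":0,"hand":20},{"x":0,"y":0,"z":0,"rx":0,"ry":0,"rz":0,"hand":20},{"x":0,"y":0,"z":0,"rx":0,"ry":0,"rz":0,"hand":20}]' 40;python3 d.py 427.8 331.4 220
```

```text
clock: 11.45
eef_pos: [694.1, 50.1, 102.0]
tcp_rot: [3.141, 0.002, 3.141]
contact_force: [-0.3, 1.7, 6.1]
opening: 0.292
grasp_force: 39.9
clock 11.45 pos [694.1  50.1 102. ] rot [3.141e+00 2.000e-03 3.141e+00] tool shift [ 266.1  281.3 -118.4] open 24.952495849797078 F 39.92771923542023 [-0.3  1.7  6.1]
```

```bash
python3 -m creep '[{"x":0,"y":0,"z":-15,"rx":0,"ry":0,"rz":0,"hand":20},{"x":0,"y":0,"z":-35,"rx":0,"ry":0,"rz":0,"hand":20},{"x":0,"y":0,"z":-40,"rx":0,"ry":0,"rz":0,"hand":20},{"x":0,"y":0,"z":-28,"rx":0,"ry":0,"rz":0,"hand":20},{"x":13,"y":13,"z":0,"rx":0,"ry":0,"rz":0,"hand":20},{"x":24,"y":26,"z":0,"rx":0,"ry":0,"rz":0,"hand":20},{"x":24,"y":26,"z":0,"rx":0,"ry":0,"rz":0,"hand":20},{"x":24,"y":26,"z":0,"rx":0,"ry":0,"rz":0,"hand":20},{"x":24,"y":26,"z":0,"rx":0,"ry":0,"rz":0,"hand":20},{"x":24,"y":26,"z":0,"rx":0,"ry":0,"rz":0,"hand":20},{"x":24,"y":26,"z":0,"rx":0,"ry":0,"rz":0,"hand":20},{"x":24,"y":26,"z":0,"rx":0,"ry":0,"rz":0,"hand":20},{"x":24,"y":26,"z":0,"rx":0,"ry":0,"rz":0,"hand":20},{"x":24,"y":26,"z":0,"rx":0,"ry":0,"rz":0,"hand":20},{"x":24,"y":26,"z":0,"rx":0,"ry":0,"rz":0,"hand":20},{"x":13,"y":8,"z":0,"rx":0,"ry":0,"rz":0,"hand":20},{"x":0,"y":0,"z":0,"rx":0,"ry":0,"rz":0,"hand":20},{"x":0,"y":0,"z":0,"rx":0,"ry":0,"rz":0,"hand":20}]'
python3 -c "
from h import *
T=get_calibration('top');im=grab_frame('top')
for c in('red','yellow','green','blue'):
  a=blobs(im,c,(80,190,180,290));print(c,a[:2],ray(T,a[0][1:],29).round(1))";python3 d.py 427.8 331.2 83.5 3.1416
```

```text
clock: 13.7
eef_pos: [427.6, 330.3, 218.5]
tcp_rot: [-3.141, -0.0, 3.141]
contact_force: [-0.4, 0.4, -1.9]
opening: 0.296
grasp_force: 39.6
red [(509, np.float64(100.7), np.float64(239.5))] [496.5 435.6  29. ]
yellow [(395, np.float64(141.8), np.float64(264.9)), (131, np.float64(120.5), np.float64(258.2))] [429.3 322.   29. ]
green [(550, np.float64(164.5), np.float64(230.3))] [522.2 263.8  29. ]
blue [(530, np.float64(130.6), np.float64(205.5))] [589.1 358.3  29. ]
clock 13.75 pos [427.8 330.2 218.6] rot [-3.141  0.     3.141] tool shift [1.000e-01 1.000e+00 1.351e+02] open 24.891087857829763 F 39.56842482089996 [ 0.2  0.4 -0.8]
rotvec to yaw [-0.0004  0.0001 -0.0007]
```

```bash
python3 -m creep '[{"x":0,"y":0.5,"z":30,"rx":0,"ry":0,"rz":0,"hand":20},{"x":0,"y":0,"z":45,"rx":0,"ry":0,"rz":0,"hand":20},{"x":0,"y":0,"z":35,"rx":0,"ry":0,"rz":0,"hand":20},{"x":0,"y":0,"z":15,"rx":0,"ry":0,"rz":0,"hand":20},{"x":0,"y":0,"z":6,"rx":0,"ry":0,"rz":0,"hand":20},{"x":0,"y":0,"z":3,"rx":0,"ry":0,"rz":0,"hand":20},{"x":0,"y":0,"z":2,"rx":0,"ry":0,"rz":0,"hand":20},{"x":0,"y":0,"z":1.5,"rx":0,"ry":0,"rz":0,"hand":20},{"x":0,"y":0,"z":0,"rx":0,"ry":0,"rz":0,"hand":20},{"x":0,"y":0,"z":0,"rx":0,"ry":0,"rz":0,"hand":20}]';python3 d.py 427.8 331.2 82 3.1416
```

```text
clock: 15.0
eef_pos: [427.8, 331.8, 81.9]
tcp_rot: [3.141, 0.001, -3.141]
contact_force: [-0.2, 0.2, 4.5]
opening: 0.289
grasp_force: 39.9
clock 15.0 pos [427.8 331.8  81.9] rot [ 3.141e+00  1.000e-03 -3.141e+00] tool shift [-0.  -0.6 -0.1] open 24.661240819824023 F 39.94441509246826 [-0.2  0.2  4.5]
rotvec to yaw [0.0007 0.001  0.0001]
```

```bash
python3 -m creep '[{"x":0,"y":0,"z":0,"rx":0,"ry":0,"rz":0,"hand":28},{"x":0,"y":0,"z":0,"rx":0,"ry":0,"rz":0,"hand":40},{"x":0,"y":0,"z":0,"rx":0,"ry":0,"rz":0,"hand":60},{"x":0,"y":0,"z":0,"rx":0,"ry":0,"rz":0,"hand":60},{"x":0,"y":0,"z":0,"rx":0,"ry":0,"rz":0,"hand":60},{"x":0,"y":0,"z":-20,"rx":0,"ry":0,"rz":0,"hand":60},{"x":0,"y":0,"z":-40,"rx":0,"ry":0,"rz":0,"hand":60},{"x":0,"y":0,"z":-50,"rx":0,"ry":0,"rz":0,"hand":60},{"x":0,"y":0,"z":-20,"rx":0,"ry":0,"rz":0,"hand":60},{"x":0,"y":0,"z":0,"rx":0,"ry":0,"rz":0,"hand":60}]';python3 -m creep '[{"x":-7,"y":-16.5,"z":0,"rx":0,"ry":0,"rz":0,"hand":60},{"x":-16,"y":-33,"z":0,"rx":0,"ry":0,"rz":0,"hand":60},{"x":-16,"y":-33,"z":0,"rx":0,"ry":0,"rz":0,"hand":60},{"x":-16,"y":-33,"z":0,"rx":0,"ry":0,"rz":0,"hand":60},{"x":-16,"y":-33,"z":0,"rx":0,"ry":0,"rz":0,"hand":60},{"x":-16,"y":-33,"z":0,"rx":0,"ry":0,"rz":0,"hand":60},{"x":-16,"y":-33,"z":0,"rx":0,"ry":0,"rz":0,"hand":60},{"x":-16,"y":-33,"z":0,"rx":0,"ry":0,"rz":0,"hand":60},{"x":-16,"y":-33,"z":0,"rx":0,"ry":0,"rz":0,"hand":60},{"x":-16,"y":-33,"z":0,"rx":0,"ry":0,"rz":0,"hand":60},{"x":-16,"y":-33,"z":0,"rx":0,"ry":0,"rz":0,"hand":60},{"x":-16,"y":-33,"z":0,"rx":0,"ry":0,"rz":0,"hand":60},{"x":-7,"y":-17,"z":0,"rx":0,"ry":0,"rz":0,"hand":60},{"x":0,"y":0,"z":0,"rx":0,"ry":0,"rz":0,"hand":60},{"x":0,"y":0,"z":0,"rx":0,"ry":0,"rz":0,"hand":60}]'
python3 -c "
from h import *
T=get_calibration('top');im=grab_frame('top')
for c in('red','yellow','green','blue'):
  a=blobs(im,c,(80,190,180,290));print(c,a[:2],ray(T,a[0][1:],29).round(1))";python3 d.py 617.5 -65.3 100.5 3.1416
```

```text
clock: 16.25
eef_pos: [428.1, 332.0, 212.8]
tcp_rot: [3.14, 0.003, -3.142]
contact_force: [-0.5, 0.4, -0.5]
opening: 0.702
grasp_force: 0.0
clock: 18.12
eef_pos: [616.6, -64.3, 210.8]
tcp_rot: [3.141, -0.001, -3.141]
contact_force: [-0.5, -0.2, -0.7]
opening: 0.701
grasp_force: 0.0
red [(516, np.float64(100.7), np.float64(239.8))] [495.7 435.6  29. ]
yellow [(546, np.float64(135.4), np.float64(265.6))] [427.3 339.1  29. ]
green [(551, np.float64(164.6), np.float64(230.3))] [522.2 263.6  29. ]
blue [(529, np.float64(130.6), np.float64(205.5))] [589.1 358.3  29. ]
clock 18.175 pos [616.7 -64.1 211. ] rot [ 3.141e+00 -1.000e-03 -3.141e+00] tool shift [ -0.9  -1.3 110.5] open 60.134937531101116 F 0.0 [0.2 0.1 0.1]
rotvec to yaw [ 0.0004 -0.0009  0.0008]
```

```bash
python3 -m creep '[{"x":-1,"y":-1,"z":25,"rx":0,"ry":0,"rz":0,"hand":60},{"x":0,"y":0,"z":40,"rx":0,"ry":0,"rz":0,"hand":60},{"x":0,"y":0,"z":28,"rx":0,"ry":0,"rz":0,"hand":60},{"x":0,"y":0,"z":13,"rx":0,"ry":0,"rz":0,"hand":60},{"x":0,"y":0,"z":5,"rx":0,"ry":0,"rz":0,"hand":60},{"x":0,"y":0,"z":0,"rx":0,"ry":0,"rz":0,"hand":40},{"x":0,"y":0,"z":0,"rx":0,"ry":0,"rz":0,"hand":20},{"x":0,"y":0,"z":0,"rx":0,"ry":0,"rz":0,"hand":20},{"x":0,"y":0,"z":0,"rx":0,"ry":0,"rz":0,"hand":20},{"x":0,"y":0,"z":0,"rx":0,"ry":0,"rz":0,"hand":20},{"x":0,"y":0,"z":0,"rx":0,"ry":0,"rz":0,"hand":20}]' 40;python3 d.py 589.2 359.3 220
```

```text
clock: 19.55
eef_pos: [619.1, -66.1, 101.4]
tcp_rot: [-3.142, 0.002, 3.141]
contact_force: [-0.3, 0.3, 5.6]
opening: 0.297
grasp_force: 39.3
clock 19.55 pos [619.1 -66.1 101.4] rot [-3.142e+00  2.000e-03  3.141e+00] tool shift [  29.8  425.4 -118.6] open 25.345053509610487 F 39.30601894855499 [-0.3  0.3  5.6]
```

```bash
python3 -m creep '[{"x":0,"y":0,"z":-15,"rx":0,"ry":0,"rz":0,"hand":20},{"x":0,"y":0,"z":-35,"rx":0,"ry":0,"rz":0,"hand":20},{"x":0,"y":0,"z":-40,"rx":0,"ry":0,"rz":0,"hand":20},{"x":0,"y":0,"z":-28,"rx":0,"ry":0,"rz":0,"hand":20},{"x":1,"y":12,"z":0,"rx":0,"ry":0,"rz":0,"hand":20},{"x":2.3,"y":33,"z":0,"rx":0,"ry":0,"rz":0,"hand":20},{"x":2.3,"y":34,"z":0,"rx":0,"ry":0,"rz":0,"hand":20},{"x":2.3,"y":34,"z":0,"rx":0,"ry":0,"rz":0,"hand":20},{"x":2.3,"y":34,"z":0,"rx":0,"ry":0,"rz":0,"hand":20},{"x":2.3,"y":34,"z":0,"rx":0,"ry":0,"rz":0,"hand":20},{"x":2.3,"y":34,"z":0,"rx":0,"ry":0,"rz":0,"hand":20},{"x":2.3,"y":34,"z":0,"rx":0,"ry":0,"rz":0,"hand":20},{"x":2.3,"y":34,"z":0,"rx":0,"ry":0,"rz":0,"hand":20},{"x":2.3,"y":34,"z":0,"rx":0,"ry":0,"rz":0,"hand":20},{"x":2.3,"y":34,"z":0,"rx":0,"ry":0,"rz":0,"hand":20},{"x":2.3,"y":34,"z":0,"rx":0,"ry":0,"rz":0,"hand":20},{"x":2.3,"y":33,"z":0,"rx":0,"ry":0,"rz":0,"hand":20},{"x":1.2,"y":7.5,"z":0,"rx":0,"ry":0,"rz":0,"hand":20},{"x":0,"y":0,"z":0,"rx":0,"ry":0,"rz":0,"hand":20},{"x":0,"y":0,"z":0,"rx":0,"ry":0,"rz":0,"hand":20}]';python3 d.py 589.2 359.3 82 3.1416
```

```text
clock: 22.05
eef_pos: [588.3, 358.4, 217.7]
tcp_rot: [-3.141, -0.001, 3.141]
contact_force: [0.2, -0.0, -3.1]
opening: 0.295
grasp_force: 40.0
clock 22.05 pos [588.3 358.4 217.7] rot [-3.141e+00 -1.000e-03  3.141e+00] tool shift [ -1.    1.  135.7] open 25.18329177551138 F 40.00671207904816 [ 0.2 -0.  -3.1]
rotvec to yaw [-0.0009 -0.0009 -0.0005]
```

```bash
python3 -m creep '[{"x":-0.5,"y":0.5,"z":30,"rx":0,"ry":0,"rz":0,"hand":20},{"x":0,"y":0,"z":45,"rx":0,"ry":0,"rz":0,"hand":20},{"x":0,"y":0,"z":35,"rx":0,"ry":0,"rz":0,"hand":20},{"x":0,"y":0,"z":15,"rx":0,"ry":0,"rz":0,"hand":20},{"x":0,"y":0,"z":6,"rx":0,"ry":0,"rz":0,"hand":20},{"x":0,"y":0,"z":3,"rx":0,"ry":0,"rz":0,"hand":20},{"x":0,"y":0,"z":2,"rx":0,"ry":0,"rz":0,"hand":20},{"x":0,"y":0,"z":1,"rx":0,"ry":0,"rz":0,"hand":20},{"x":0,"y":0,"z":0,"rx":0,"ry":0,"rz":0,"hand":20},{"x":0,"y":0,"z":0,"rx":0,"ry":0,"rz":0,"hand":20}]';python3 d.py 589.2 359.3 82
```

```text
clock: 23.3
eef_pos: [589.1, 360.0, 81.5]
tcp_rot: [3.141, 0.0, -3.142]
contact_force: [0.7, 0.8, -2.8]
opening: 0.293
grasp_force: 40.0
clock 23.3 pos [589.1 360.   81.5] rot [ 3.141  0.    -3.142] tool shift [-0.1 -0.7 -0.5] open 25.000452213697287 F 40.03762185573578 [ 0.7  0.8 -2.8]
```

```bash
python3 -m creep '[{"x":0,"y":0,"z":1,"rx":0,"ry":0,"rz":0,"hand":20},{"x":0,"y":0,"z":0,"rx":0,"ry":0,"rz":0,"hand":20},{"x":0,"y":0,"z":0,"rx":0,"ry":0,"rz":0,"hand":28},{"x":0,"y":0,"z":0,"rx":0,"ry":0,"rz":0,"hand":40},{"x":0,"y":0,"z":0,"rx":0,"ry":0,"rz":0,"hand":60},{"x":0,"y":0,"z":0,"rx":0,"ry":0,"rz":0,"hand":60},{"x":0,"y":0,"z":0,"rx":0,"ry":0,"rz":0,"hand":60},{"x":0,"y":0,"z":-20,"rx":0,"ry":0,"rz":0,"hand":60},{"x":0,"y":0,"z":-40,"rx":0,"ry":0,"rz":0,"hand":60},{"x":0,"y":0,"z":-50,"rx":0,"ry":0,"rz":0,"hand":60},{"x":0,"y":0,"z":-20,"rx":0,"ry":0,"rz":0,"hand":60}]';python3 -m creep '[{"x":-4,"y":-16,"z":0,"rx":0,"ry":0,"rz":0,"hand":60},{"x":-8.2,"y":-33,"z":0,"rx":0,"ry":0,"rz":0,"hand":60},{"x":-8.2,"y":-33,"z":0,"rx":0,"ry":0,"rz":0,"hand":60},{"x":-8.2,"y":-33,"z":0,"rx":0,"ry":0,"rz":0,"hand":60},{"x":-8.2,"y":-33,"z":0,"rx":0,"ry":0,"rz":0,"hand":60},{"x":-8.2,"y":-33,"z":0,"rx":0,"ry":0,"rz":0,"hand":60},{"x":-8.2,"y":-33,"z":0,"rx":0,"ry":0,"rz":0,"hand":60},{"x":-8.2,"y":-33,"z":0,"rx":0,"ry":0,"rz":0,"hand":60},{"x":-8.2,"y":-33,"z":0,"rx":0,"ry":0,"rz":0,"hand":60},{"x":-8.2,"y":-33,"z":0,"rx":0,"ry":0,"rz":0,"hand":60},{"x":-8.2,"y":-33,"z":0,"rx":0,"ry":0,"rz":0,"hand":60},{"x":-8.2,"y":-33,"z":0,"rx":0,"ry":0,"rz":0,"hand":60},{"x":-8.2,"y":-33,"z":0,"rx":0,"ry":0,"rz":0,"hand":60},{"x":-3,"y":-10,"z":0,"rx":0,"ry":0,"rz":0,"hand":60},{"x":0,"y":0,"z":0,"rx":0,"ry":0,"rz":0,"hand":60},{"x":0,"y":0,"z":0,"rx":0,"ry":0,"rz":0,"hand":60}]'
python3 -c "
from h import *
T=get_calibration('top');im=grab_frame('top')
for c in('red','yellow','green','blue'):
  a=blobs(im,c,(80,190,180,290));print(c,a[:2],ray(T,a[0][1:],29).round(1))";python3 d.py 694.8 -61.8 100.5 3.1416
```

```text
clock: 24.68
eef_pos: [590.5, 360.8, 215.3]
tcp_rot: [3.138, 0.005, -3.142]
contact_force: [0.4, 0.3, 0.3]
opening: 0.7
grasp_force: 0.0
clock: 26.68
eef_pos: [693.8, -61.3, 209.6]
tcp_rot: [3.141, -0.001, -3.141]
contact_force: [0.2, 0.3, 0.6]
opening: 0.7
grasp_force: 0.0
red [(514, np.float64(100.7), np.float64(239.9))] [495.4 435.5  29. ]
yellow [(545, np.float64(135.7), np.float64(265.6))] [427.3 338.3  29. ]
green [(549, np.float64(164.5), np.float64(230.2))] [522.5 263.9  29. ]
blue [(511, np.float64(127.4), np.float64(204.5))] [591.8 367.1  29. ]
clock 26.725 pos [694.  -61.1 209.9] rot [ 3.141e+00 -1.000e-03 -3.141e+00] tool shift [ -0.9  -0.8 109.4] open 59.634442572427155 F 0.0 [ 0.1  0.6 -0.2]
rotvec to yaw [ 0.0003 -0.0008  0.0009]
```

```bash
python3 -m creep '[{"x":-1,"y":-1,"z":25,"rx":0,"ry":0,"rz":0,"hand":60},{"x":0,"y":0,"z":40,"rx":0,"ry":0,"rz":0,"hand":60},{"x":0,"y":0,"z":28,"rx":0,"ry":0,"rz":0,"hand":60},{"x":0,"y":0,"z":12,"rx":0,"ry":0,"rz":0,"hand":60},{"x":0,"y":0,"z":5,"rx":0,"ry":0,"rz":0,"hand":60},{"x":0,"y":0,"z":0,"rx":0,"ry":0,"rz":0,"hand":40},{"x":0,"y":0,"z":0,"rx":0,"ry":0,"rz":0,"hand":20},{"x":0,"y":0,"z":0,"rx":0,"ry":0,"rz":0,"hand":20},{"x":0,"y":0,"z":0,"rx":0,"ry":0,"rz":0,"hand":20},{"x":0,"y":0,"z":0,"rx":0,"ry":0,"rz":0,"hand":20},{"x":0,"y":0,"z":0,"rx":0,"ry":0,"rz":0,"hand":20}]' 40;python3 d.py 522.5 264.1 220
```

```text
clock: 28.1
eef_pos: [696.2, -63.0, 101.4]
tcp_rot: [-3.142, 0.002, 3.142]
contact_force: [0.3, 0.9, 5.8]
opening: 0.293
grasp_force: 40.2
clock 28.1 pos [696.2 -63.  101.4] rot [-3.142e+00  2.000e-03  3.142e+00] tool shift [ 173.5  327.1 -118.9] open 25.02920187800181 F 40.21259844303131 [0.3 0.9 5.8]
```

```bash
python3 -m creep '[{"x":0,"y":0,"z":-15,"rx":0,"ry":0,"rz":0,"hand":20},{"x":0,"y":0,"z":-35,"rx":0,"ry":0,"rz":0,"hand":20},{"x":0,"y":0,"z":-40,"rx":0,"ry":0,"rz":0,"hand":20},{"x":0,"y":0,"z":-28,"rx":0,"ry":0,"rz":0,"hand":20},{"x":8,"y":15,"z":0,"rx":0,"ry":0,"rz":0,"hand":20},{"x":15.5,"y":29.3,"z":0,"rx":0,"ry":0,"rz":0,"hand":20},{"x":15.5,"y":29.3,"z":0,"rx":0,"ry":0,"rz":0,"hand":20},{"x":15.5,"y":29.3,"z":0,"rx":0,"ry":0,"rz":0,"hand":20},{"x":15.5,"y":29.3,"z":0,"rx":0,"ry":0,"rz":0,"hand":20},{"x":15.5,"y":29.3,"z":0,"rx":0,"ry":0,"rz":0,"hand":20},{"x":15.5,"y":29.3,"z":0,"rx":0,"ry":0,"rz":0,"hand":20},{"x":15.5,"y":29.3,"z":0,"rx":0,"ry":0,"rz":0,"hand":20},{"x":15.5,"y":29.3,"z":0,"rx":0,"ry":0,"rz":0,"hand":20},{"x":15.5,"y":29.3,"z":0,"rx":0,"ry":0,"rz":0,"hand":20},{"x":15.5,"y":29.3,"z":0,"rx":0,"ry":0,"rz":0,"hand":20},{"x":10.5,"y":18,"z":0,"rx":0,"ry":0,"rz":0,"hand":20},{"x":0,"y":0,"z":0,"rx":0,"ry":0,"rz":0,"hand":20},{"x":0,"y":0,"z":0,"rx":0,"ry":0,"rz":0,"hand":20}]';python3 d.py 522.5 264.1 82 3.1416
```

```text
clock: 30.35
eef_pos: [521.8, 262.4, 217.9]
tcp_rot: [-3.141, -0.0, -3.141]
contact_force: [0.2, -0.1, -2.9]
opening: 0.294
grasp_force: 39.7
clock 30.35 pos [521.8 262.4 217.9] rot [-3.141 -0.    -3.141] tool shift [ -0.7   1.8 135.9] open 25.129677443677224 F 39.67860460281372 [ 0.2 -0.1 -2.9]
rotvec to yaw [-0.0007 -0.0004  0.0002]
```

```bash
python3 -m creep '[{"x":-0.5,"y":0.5,"z":30,"rx":0,"ry":0,"rz":0,"hand":20},{"x":0,"y":0,"z":45,"rx":0,"ry":0,"rz":0,"hand":20},{"x":0,"y":0,"z":35,"rx":0,"ry":0,"rz":0,"hand":20},{"x":0,"y":0,"z":15,"rx":0,"ry":0,"rz":0,"hand":20},{"x":0,"y":0,"z":6,"rx":0,"ry":0,"rz":0,"hand":20},{"x":0,"y":0,"z":3,"rx":0,"ry":0,"rz":0,"hand":20},{"x":0,"y":0,"z":2,"rx":0,"ry":0,"rz":0,"hand":20},{"x":0,"y":0,"z":1.5,"rx":0,"ry":0,"rz":0,"hand":20},{"x":0,"y":0,"z":0,"rx":0,"ry":0,"rz":0,"hand":20},{"x":0,"y":0,"z":0,"rx":0,"ry":0,"rz":0,"hand":20}]';python3 d.py 522.5 264.1 82
```

```text
clock: 31.6
eef_pos: [522.9, 263.8, 81.4]
tcp_rot: [3.141, 0.001, -3.141]
contact_force: [1.1, 0.3, 3.2]
opening: 0.288
grasp_force: 40.0
clock 31.6 pos [522.9 263.8  81.4] rot [ 3.141e+00  1.000e-03 -3.141e+00] tool shift [ 0.4  0.3 -0.6] open 24.605553781273965 F 39.99607443809509 [1.1 0.3 3.2]
```

```bash
python3 -m creep '[{"x":0,"y":0,"z":0,"rx":0,"ry":0,"rz":0,"hand":28},{"x":0,"y":0,"z":0,"rx":0,"ry":0,"rz":0,"hand":40},{"x":0,"y":0,"z":0,"rx":0,"ry":0,"rz":0,"hand":60},{"x":0,"y":0,"z":0,"rx":0,"ry":0,"rz":0,"hand":60},{"x":0,"y":0,"z":0,"rx":0,"ry":0,"rz":0,"hand":60},{"x":0,"y":0,"z":-20,"rx":0,"ry":0,"rz":0,"hand":60},{"x":0,"y":0,"z":-40,"rx":0,"ry":0,"rz":0,"hand":60},{"x":0,"y":0,"z":-60,"rx":0,"ry":0,"rz":0,"hand":60},{"x":0,"y":0,"z":-40,"rx":0,"ry":0,"rz":0,"hand":60}]';python3 -m creep '[{"x":0,"y":-20,"z":0,"rx":0,"ry":0,"rz":0,"hand":60},{"x":0,"y":-41,"z":0,"rx":0,"ry":0,"rz":0,"hand":60},{"x":0,"y":-41,"z":0,"rx":0,"ry":0,"rz":0,"hand":60},{"x":0,"y":-41,"z":0,"rx":0,"ry":0,"rz":0,"hand":60},{"x":0,"y":-41,"z":0,"rx":0,"ry":0,"rz":0,"hand":60},{"x":0,"y":-41,"z":0,"rx":0,"ry":0,"rz":0,"hand":60},{"x":0,"y":-41,"z":0,"rx":0,"ry":0,"rz":0,"hand":60},{"x":0,"y":-41,"z":0,"rx":0,"ry":0,"rz":0,"hand":60},{"x":0,"y":-41,"z":0,"rx":0,"ry":0,"rz":0,"hand":60},{"x":0,"y":-41,"z":0,"rx":0,"ry":0,"rz":0,"hand":60},{"x":0,"y":-41,"z":0,"rx":0,"ry":0,"rz":0,"hand":60},{"x":0,"y":-41,"z":0,"rx":0,"ry":0,"rz":0,"hand":60},{"x":0,"y":-41,"z":0,"rx":0,"ry":0,"rz":0,"hand":60},{"x":0,"y":-41,"z":0,"rx":0,"ry":0,"rz":0,"hand":60},{"x":0,"y":-41,"z":0,"rx":0,"ry":0,"rz":0,"hand":60},{"x":0,"y":-20,"z":0,"rx":0,"ry":0,"rz":0,"hand":60}]';python3 -m creep '[{"x":0,"y":0,"z":0,"rx":0,"ry":0,"rz":0.168,"hand":60},{"x":0,"y":0,"z":0,"rx":0,"ry":0,"rz":0.168,"hand":60},{"x":0,"y":0,"z":0,"rx":0,"ry":0,"rz":0.168,"hand":60},{"x":0,"y":0,"z":0,"rx":0,"ry":0,"rz":0.168,"hand":60},{"x":0,"y":0,"z":0,"rx":0,"ry":0,"rz":0.168,"hand":60},{"x":0,"y":0,"z":0,"rx":0,"ry":0,"rz":0.168,"hand":60},{"x":0,"y":0,"z":0,"rx":0,"ry":0,"rz":0.168,"hand":60},{"x":0,"y":0,"z":0,"rx":0,"ry":0,"rz":0.168,"hand":60},{"x":0,"y":0,"z":0,"rx":0,"ry":0,"rz":0.17,"hand":60},{"x":0,"y":0,"z":0,"rx":0,"ry":0,"rz":0,"hand":60}]'
python3 d.py 509.5 -350 240 1.628
python3 -c "
from h import *
c=get_calibration('wrist');im=grab_frame('wrist');cv2.imwrite('pics/w2.png',cv2.resize(im[:,:,::-1],(800,600)))
cv2.imwrite('pics/w2raw.png',im[:,:,::-1])
print(c,proj(c,(509,-350,91)))
t=grab_frame('top');cv2.imwrite('pics/t3.png',cv2.resize(t[140:290,80:320,::-1],(800,500),interpolation=cv2.INTER_CUBIC))"
```

```text
clock: 32.72
eef_pos: [523.0, 263.7, 243.6]
tcp_rot: [3.141, 0.002, -3.142]
contact_force: [0.6, 0.5, 0.3]
opening: 0.702
grasp_force: 0.0
clock: 34.72
eef_pos: [521.3, -352.4, 239.4]
tcp_rot: [3.141, -0.002, 3.14]
contact_force: [0.5, 0.5, -1.1]
opening: 0.696
grasp_force: 0.0
clock: 35.98
eef_pos: [522.0, -350.0, 240.1]
tcp_rot: [-3.141, -0.001, 1.629]
contact_force: [0.4, -0.3, -0.3]
opening: 0.707
grasp_force: 0.0
clock 35.975 pos [ 522.  -350.   240.1] rot [-3.141e+00 -1.000e-03  1.629e+00] tool shift [  0.7 -12.5   0.1] open 60.3698349750235 F 0.0 [ 0.4 -0.3 -0.3]
rotvec to yaw [-0.001  -0.0009  0.001 ]
{'K': array([[266.04600062,   0.        , 258.9564408 ],
       [  0.        , 266.04600062, 187.74178752],
       [  0.        ,   0.        ,   1.        ]]), 'R': array([[ 0.99834411,  0.05749393, -0.00186541],
       [ 0.05566803, -0.95745062,  0.28317729],
       [ 0.01449494, -0.28281222, -0.95906577]]), 't': array([-501.41739659, -403.77410146,  280.18524851])} [246.90826396 174.79632055]
```

View pics/w2.png

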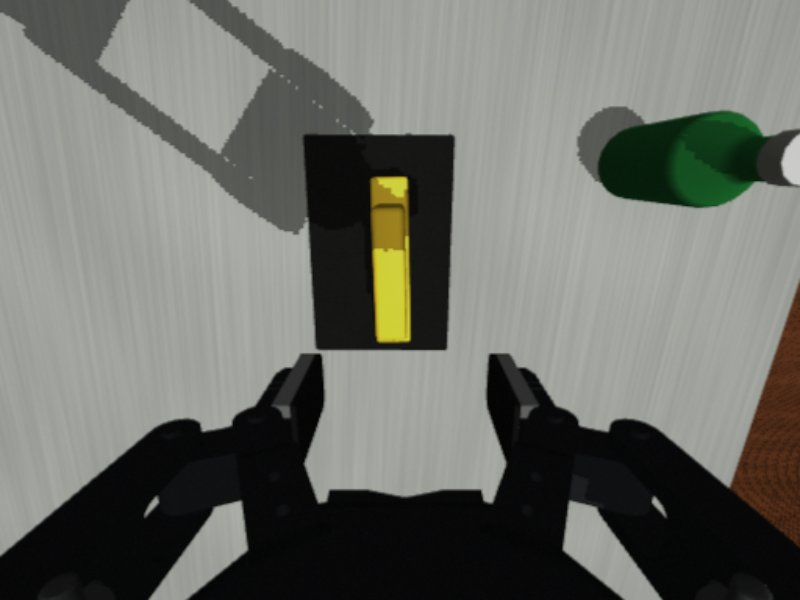

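View pics/t3.png

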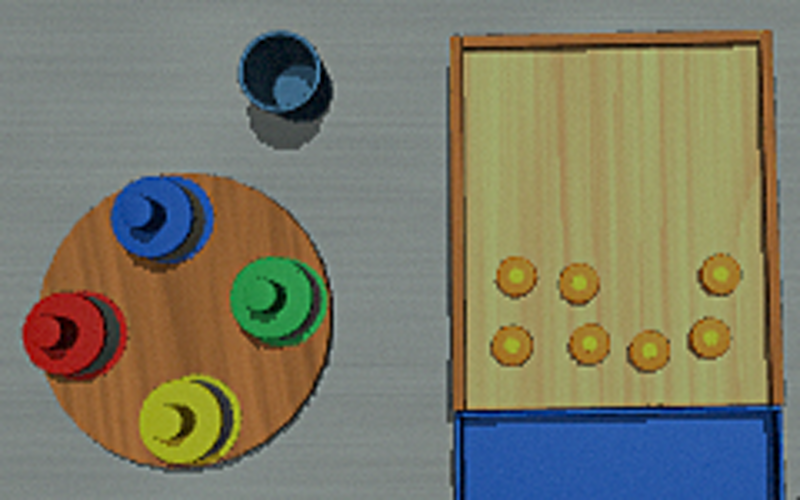

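Wrist view: the scraper rib top runs from (388,206) at the far end to (393,341) at the near end, on the pad with corners (304,136), (454,136), (447,349) and (317,349). Top view: all four pots are on their marks and 7 trimmings lie on the board.

Run:
```python
from h import *
c=dict(K=get_calibration("wrist")["K"],R=np.array([[ 0.99834411,  0.05749393, -0.00186541],[ 0.05566803, -0.95745062,  0.28317729],[ 0.01449494, -0.28281222, -0.95906577]]),t=np.array([-501.41739659, -403.77410146,  280.18524851]))
f=.64
w=lambda u,v:(u*f-.2,v*f-.2)
for p in[(372,206),(405,206),(376,342),(411,342)]: print("rib",ray(c,w(*p),91).round(1))
for p in[(371,178),(408,177)]: print("foot",ray(c,w(*p),47).round(1))
for p in[(304,136),(454,136),(447,349),(317,349)]: print("pad",ray(c,w(*p),5).round(1))
T=get_calibration("top")
# rib ends mid: top view (657,366) is the -y end ; wrist far end is -y
print(tri(c,w(388.5,206),T,w(657,366)).round(1))
S=get_calibration("scene")
for n,u in(("-y",w(264,199)),("+y",w(302,210))): print(n,ray(S,u,91).round(1))
b=[(523,117)]
cor=[ray(T,(80+(x)*.3-.3,140+y*.3-.3),z).round(1) for x,y,z in((461,410,50),(772,408,50),(462,46,50),(760,44,50),(452,38,64),(770,31,64),(456,412,46),(784,407,46))];print(cor)
```

```text
rib [ 497.2 -303.    91. ]
rib [ 519.8 -301.6   91. ]
rib [ 503.8 -403.7   91. ]
rib [ 530.2 -402.2   91. ]
foot [ 492.4 -285.3   47. ]
foot [ 521.  -282.9   47. ]
pad [ 430.9 -255.1    5. ]
pad [ 558.3 -247.7    5. ]
pad [ 569.3 -444.     5. ]
pad [ 441.5 -451.5    5. ]
[ 504.1 -276.8  453.5]
-y [ 520.4 -379.5   91. ]
+y [ 509.8 -292.6   91. ]
[array([436.8, 115.8,  50. ]), array([ 439.7, -129.7,   50. ]), array([729.8, 119.6,  50. ]), array([ 732.4, -122.5,   50. ]), array([733.2, 126.5,  64. ]), array([ 740. , -129.1,   64. ]), array([435.1, 120.1,  46. ]), array([ 440.5, -139.7,   46. ])]
```

```bash
python3 d.py 511.5 -352.5 54 1.646
python3 - <<'E'
from h import *
c=dict(K=get_calibration("wrist")["K"],R=np.array([[ 0.99834411,  0.05749393, -0.00186541],[ 0.05566803, -0.95745062,  0.28317729],[ 0.01449494, -0.28281222, -0.95906577]]),t=np.array([-501.41739659, -403.77410146,  280.18524851]))
w=lambda u,v:(u*.64-.2,v*.64-.2)
T=get_calibration("top")
print(tri(c,w(393.5,342),T,w(657,366)).round(1), tri(c,w(388.5,206),T,w(592,370)).round(1))
E
```

```text
clock 36.075 pos [ 522.1 -350.2  240.3] rot [-3.141e+00 -1.000e-03  1.632e+00] tool shift [ -1.7 -10.6 186.3] open 59.83405195008055 F 0.0 [ 0.1 -0.9 -0.1]
rotvec to yaw [-0.0007 -0.0006 -0.0143]
[ 515.2 -416.4   56.8] [ 507.2 -304.6   64.4]
```

Triangulating the scraper ends from these two views is ill-conditioned because the rays are nearly parallel. I take a second, lower wrist view on the way down.

```bash
python3 -m creep '[{"x":-1,"y":-5,"z":10,"rx":0,"ry":0,"rz":-0.007,"hand":60},{"x":-0.7,"y":-5.6,"z":25,"rx":0,"ry":0,"rz":-0.007,"hand":60},{"x":0,"y":0,"z":25,"rx":0,"ry":0,"rz":0,"hand":60},{"x":0,"y":0,"z":15,"rx":0,"ry":0,"rz":0,"hand":60},{"x":0,"y":0,"z":0,"rx":0,"ry":0,"rz":0,"hand":60},{"x":0,"y":0,"z":0,"rx":0,"ry":0,"rz":0,"hand":60}]'
python3 -c "
from h import *
import pickle
c=get_calibration('wrist');im=grab_frame('wrist');pickle.dump(c,open('c3.pkl','wb'))
cv2.imwrite('pics/w3.png',cv2.resize(im[60:300,130:390,::-1],(650,600),interpolation=cv2.INTER_CUBIC))"
python3 d.py 511.5 -352.5 54 1.646
```

```text
clock: 36.83
eef_pos: [512.4, -353.2, 166.5]
tcp_rot: [3.141, 0.001, 1.642]
contact_force: [0.6, -0.1, -0.5]
opening: 0.701
grasp_force: 0.0
clock 36.875 pos [ 512.5 -353.3  166.7] rot [3.140e+00 1.000e-03 1.642e+00] tool shift [  0.9  -1.1 112.7] open 60.3282998101136 F 0.0 [ 1.  -0.5  0.8]
rotvec to yaw [ 0.0011  0.0009 -0.004 ]
```

View pics/w3.png

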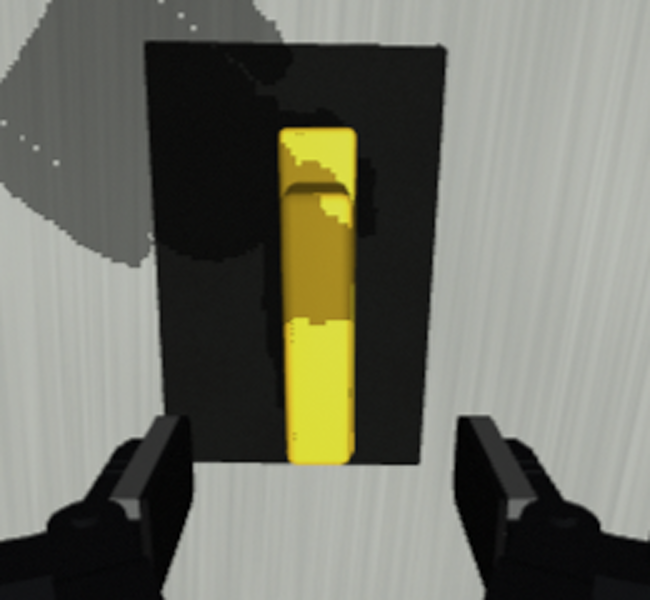

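Wrist crop: the rib top runs from (318,195) to (321,463), and the far edge of the foot is at (318,128), nearly vertical in the image.

Run:
```python
from h import *
import pickle
a=dict(K=get_calibration("wrist")["K"],R=np.array([[ 0.99834411,  0.05749393, -0.00186541],[ 0.05566803, -0.95745062,  0.28317729],[ 0.01449494, -0.28281222, -0.95906577]]),t=np.array([-501.41739659, -403.77410146,  280.18524851]))
b=pickle.load(open("c3.pkl","rb"))
w=lambda u,v:(u*.64-.2,v*.64-.2); q=lambda u,v:(u/2.5+130-.3,v/2.5+60-.3)
print("rib+y",tri(a,w(388.5,206),b,q(318,195)).round(1),ray(b,q(318,195),91).round(1))
print("rib-y",tri(a,w(393.5,342),b,q(321,463)).round(1),ray(b,q(321,463),91).round(1))
print("foot",tri(a,w(389.5,178),b,q(318.5,128)).round(1),ray(b,q(318.5,128),47).round(1))
for p in((146,43),(446,46),(420,463)): print("pad",ray(b,q(*p),5).round(1))
```

```text
rib+y [ 508.6 -301.8  106.4] [ 508.1 -304.1   91. ]
rib-y [ 516.7 -413.    67.6] [ 515.8 -400.2   91. ]
foot [ 506.7 -284.    51.3] [ 506.6 -283.7   47. ]
pad [ 431.1 -254.7    5. ]
pad [ 558.  -246.9    5. ]
pad [ 569.  -443.6    5. ]
```

```bash
python3 -m creep '[{"x":0.5,"y":-0.5,"z":25,"rx":0,"ry":0,"rz":-0.009,"hand":60},{"x":0,"y":0,"z":35,"rx":0,"ry":0,"rz":0,"hand":60},{"x":0,"y":0,"z":30,"rx":0,"ry":0,"rz":0,"hand":60},{"x":0,"y":0,"z":15,"rx":0,"ry":0,"rz":0,"hand":60},{"x":0,"y":0,"z":8,"rx":0,"ry":0,"rz":0,"hand":60},{"x":0,"y":0,"z":0,"rx":0,"ry":0,"rz":0,"hand":40},{"x":0,"y":0,"z":0,"rx":0,"ry":0,"rz":0,"hand":18},{"x":0,"y":0,"z":0,"rx":0,"ry":0,"rz":0,"hand":18},{"x":0,"y":0,"z":0,"rx":0,"ry":0,"rz":0,"hand":18},{"x":0,"y":0,"z":0,"rx":0,"ry":0,"rz":0,"hand":18},{"x":0,"y":0,"z":0,"rx":0,"ry":0,"rz":0,"hand":18}]' 80; python3 d.py 620 42 220 1.588
```

```text
clock: 38.25
eef_pos: [512.1, -352.9, 53.9]
tcp_rot: [3.14, 0.001, 1.651]
contact_force: [0.4, 0.5, 6.3]
opening: 0.274
grasp_force: 79.3
clock 38.25 pos [ 512.1 -352.9   53.9] rot [3.140e+00 1.000e-03 1.651e+00] tool shift [ 384.9  139.3 -166.4] open 23.402211484840667 F 79.30291414260864 [0.4 0.5 6.3]
rotvec to yaw [0.0015 0.0011 0.0626]
```

```bash
python3 -m creep '[{"x":0,"y":0,"z":-20,"rx":0,"ry":0,"rz":0,"hand":18},{"x":0,"y":0,"z":-40,"rx":0,"ry":0,"rz":0,"hand":18},{"x":0,"y":0,"z":-46,"rx":0,"ry":0,"rz":0.0,"hand":18},{"x":0,"y":0,"z":-40,"rx":0,"ry":0,"rz":0.0313,"hand":18},{"x":0,"y":0,"z":-20,"rx":0,"ry":0,"rz":0.0313,"hand":18},{"x":18,"y":5,"z":0,"rx":0,"ry":0,"rz":0,"hand":18},{"x":36,"y":10.5,"z":0,"rx":0,"ry":0,"rz":0,"hand":18},{"x":36,"y":10.5,"z":0,"rx":0,"ry":0,"rz":0,"hand":18},{"x":36,"y":10.5,"z":0,"rx":0,"ry":0,"rz":0,"hand":18},{"x":36,"y":10.5,"z":0,"rx":0,"ry":0,"rz":0,"hand":18},{"x":36,"y":10.5,"z":0,"rx":0,"ry":0,"rz":0,"hand":18},{"x":36,"y":10.5,"z":0,"rx":0,"ry":0,"rz":0,"hand":18},{"x":36,"y":10.5,"z":0,"rx":0,"ry":0,"rz":0,"hand":18},{"x":36,"y":10.5,"z":0,"rx":0,"ry":0,"rz":0,"hand":18},{"x":36,"y":10.5,"z":0,"rx":0,"ry":0,"rz":0,"hand":18},{"x":36,"y":10.5,"z":0,"rx":0,"ry":0,"rz":0,"hand":18},{"x":15,"y":4.5,"z":0,"rx":0,"ry":0,"rz":0,"hand":18},{"x":0,"y":0,"z":0,"rx":0,"ry":0,"rz":0,"hand":18},{"x":0,"y":0,"z":0,"rx":0,"ry":0,"rz":0,"hand":18}]'; python3 d.py 620 42 101 1.588
python3 -c "
from h import *
T=get_calibration('top');im=grab_frame('top');cv2.imwrite('pics/t4.png',cv2.resize(im[140:320,190:340,::-1],(500,600),interpolation=cv2.INTER_CUBIC))
for b in blobs(im,'orange',(219,309,200,260)): print(b,ray(T,b[1:],64).round())"
```

```text
clock: 40.62
eef_pos: [618.5, 41.7, 218.5]
tcp_rot: [-3.141, 0.001, 1.588]
contact_force: [0.4, -0.2, -2.6]
opening: 0.271
grasp_force: 78.9
clock 40.625 pos [618.5  41.7 218.5] rot [-3.141e+00  1.000e-03  1.588e+00] tool shift [  0.4   1.6 117.5] open 23.181014042471002 F 78.89572620391846 [ 0.4 -0.2 -2.6]
rotvec to yaw [-0.001   0.0005 -0.0001]
(85, np.float64(253.3), np.float64(224.5)) [537.  23.  64.]
(77, np.float64(296.2), np.float64(221.7)) [545. -89.  64.]
(76, np.float64(234.5), np.float64(222.4)) [542.  73.  64.]
(41, np.float64(289.1), np.float64(244.9)) [484. -71.  64.]
```

View pics/t4.png

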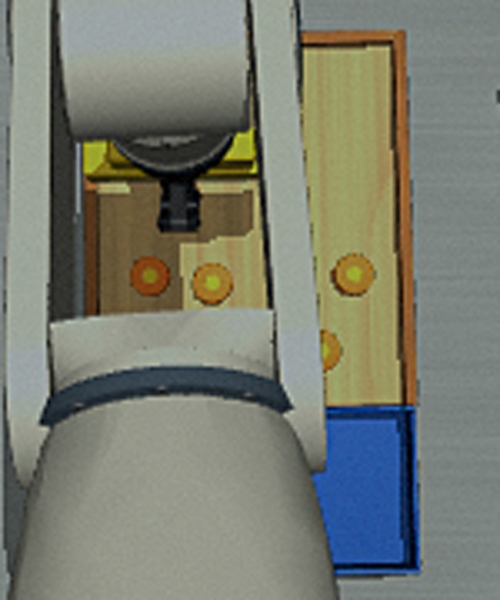

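The scraper is held above the clear far part of the board, in front of the trimmings at (150,275), (212,283) and (353,274).

```bash
python3 -m creep '[{"x":0.4,"y":1.6,"z":25,"rx":0,"ry":0,"rz":0,"hand":18},{"x":0,"y":0,"z":40,"rx":0,"ry":0,"rz":0,"hand":18},{"x":0,"y":0,"z":28,"rx":0,"ry":0,"rz":0,"hand":18},{"x":0,"y":0,"z":16,"rx":0,"ry":0,"rz":0,"hand":18},{"x":0,"y":0,"z":6,"rx":0,"ry":0,"rz":0,"hand":18},{"x":0,"y":0,"z":2,"rx":0,"ry":0,"rz":0,"hand":18},{"x":0,"y":0,"z":0,"rx":0,"ry":0,"rz":0,"hand":18},{"x":0,"y":0,"z":0,"rx":0,"ry":0,"rz":0,"hand":18}]'; python3 d.py 620 42 101 1.588
```

```text
clock: 41.68
eef_pos: [621.3, 42.9, 102.6]
tcp_rot: [3.14, -0.0, 1.588]
contact_force: [-0.8, 0.3, -3.3]
opening: 0.269
grasp_force: 78.9
clock 41.675 pos [621.3  42.9 102.6] rot [ 3.14  -0.     1.588] tool shift [-0.9 -1.3  1.6] open 22.950233586671875 F 78.89194965362549 [-0.8  0.3 -3.3]
rotvec to yaw [ 0.0013 -0.0001  0.0001]
```

```bash
python3 -m creep '[{"x":-1,"y":0,"z":1.5,"rx":0,"ry":0,"rz":0,"hand":18},{"x":0,"y":-6,"z":0,"rx":0,"ry":0,"rz":0,"hand":18},{"x":0,"y":-12,"z":0,"rx":0,"ry":0,"rz":0,"hand":18},{"x":0,"y":-12,"z":0,"rx":0,"ry":0,"rz":0,"hand":18},{"x":0,"y":-12,"z":0,"rx":0,"ry":0,"rz":0,"hand":18},{"x":0,"y":-12,"z":0,"rx":0,"ry":0,"rz":0,"hand":18},{"x":0,"y":-12,"z":0,"rx":0,"ry":0,"rz":0,"hand":18},{"x":0,"y":-12,"z":0,"rx":0,"ry":0,"rz":0,"hand":18},{"x":0,"y":-12,"z":0,"rx":0,"ry":0,"rz":0,"hand":18}]'; python3 d.py 425 39 101 1.588
```

```text
clock: 42.8
eef_pos: [530.1, 40.3, 100.4]
tcp_rot: [3.141, -0.0, 1.588]
contact_force: [0.8, -0.1, -2.8]
opening: 0.271
grasp_force: 78.9
clock 42.8 pos [530.1  40.3 100.4] rot [ 3.141 -0.     1.588] tool shift [   0.5 -105.1   -0.7] open 23.18261060181349 F 78.8778018951416 [ 0.8 -0.1 -2.8]
rotvec to yaw [ 0.0002 -0.      0.    ]
```

```bash
python3 -m creep '[{"x":0,"y":-12,"z":0,"rx":0,"ry":0,"rz":0,"hand":18},{"x":0,"y":-12,"z":0,"rx":0,"ry":0,"rz":0,"hand":18},{"x":0,"y":-12,"z":0,"rx":0,"ry":0,"rz":0,"hand":18},{"x":0,"y":-12,"z":0,"rx":0,"ry":0,"rz":0,"hand":18},{"x":0,"y":-12,"z":0,"rx":0,"ry":0,"rz":0,"hand":18},{"x":0,"y":-12,"z":0,"rx":0,"ry":0,"rz":0,"hand":18},{"x":0,"y":-12,"z":0,"rx":0,"ry":0,"rz":0,"hand":18},{"x":0,"y":-12,"z":0,"rx":0,"ry":0,"rz":0,"hand":18},{"x":0,"y":-12,"z":0,"rx":0,"ry":0,"rz":0,"hand":18},{"x":0,"y":-8,"z":0,"rx":0,"ry":0,"rz":0,"hand":18},{"x":0,"y":0,"z":0,"rx":0,"ry":0,"rz":0,"hand":18},{"x":0,"y":0,"z":0,"rx":0,"ry":0,"rz":0,"hand":18},{"x":0,"y":0,"z":-40,"rx":0,"ry":0,"rz":0,"hand":18},{"x":0,"y":0,"z":-40,"rx":0,"ry":0,"rz":0,"hand":18},{"x":0,"y":0,"z":-20,"rx":0,"ry":0,"rz":0,"hand":18},{"x":0,"y":0,"z":0,"rx":0,"ry":0,"rz":0,"hand":18}]'; python3 d.py 620 -51 200 1.588
python3 -c "
from h import *
im=grab_frame('scene');cv2.imwrite('pics/s5.png',cv2.resize(im[100:260,180:370,::-1],(700,590),interpolation=cv2.INTER_CUBIC))"
```

```text
clock: 44.8
eef_pos: [416.3, 38.4, 201.6]
tcp_rot: [3.138, -0.0, 1.588]
contact_force: [0.3, 0.2, -3.8]
opening: 0.271
grasp_force: 79.9
clock 44.8 pos [416.3  38.4 201.6] rot [ 3.138 -0.     1.588] tool shift [-92.9 202.2   2.3] open 23.177668899362594 F 79.85190868377686 [ 0.3  0.2 -3.8]
rotvec to yaw [ 0.0037 -0.0002 -0.    ]
```

View pics/s5.png

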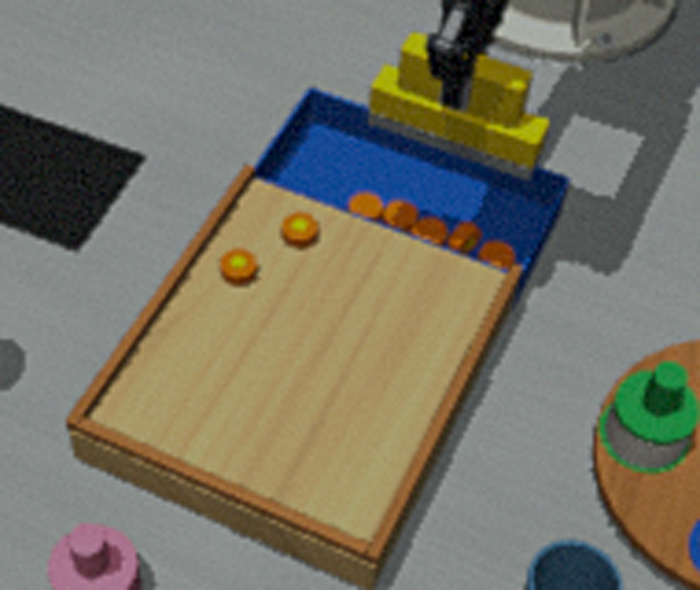

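Five trimmings are in the tray at its board-side wall. Two remain on the board at (300,228) and (240,265), both on the -y side, so I make a second pass.

```bash
python3 -m creep '[{"x":-6,"y":14,"z":0,"rx":0,"ry":0,"rz":0,"hand":18},{"x":-13,"y":29,"z":0,"rx":0,"ry":0,"rz":0,"hand":18},{"x":-13,"y":29,"z":0,"rx":0,"ry":0,"rz":0,"hand":18},{"x":-13,"y":29,"z":0,"rx":0,"ry":0,"rz":0,"hand":18},{"x":-13,"y":29,"z":0,"rx":0,"ry":0,"rz":0,"hand":18},{"x":-14,"y":29,"z":0,"rx":0,"ry":0,"rz":0,"hand":18},{"x":-14,"y":29,"z":0,"rx":0,"ry":0,"rz":0,"hand":18},{"x":-7,"y":14,"z":0,"rx":0,"ry":0,"rz":0,"hand":18},{"x":0,"y":0,"z":0,"rx":0,"ry":0,"rz":0,"hand":18},{"x":0,"y":0,"z":20,"rx":0,"ry":0,"rz":0,"hand":18},{"x":0,"y":0,"z":40,"rx":0,"ry":0,"rz":0,"hand":18},{"x":0,"y":0,"z":22,"rx":0,"ry":0,"rz":0,"hand":18},{"x":0,"y":0,"z":8,"rx":0,"ry":0,"rz":0,"hand":18},{"x":0,"y":0,"z":0,"rx":0,"ry":0,"rz":0,"hand":18},{"x":0,"y":0,"z":0,"rx":0,"ry":0,"rz":0,"hand":18}]'; python3 d.py 620 -51.5 101 1.588
python3 -c "
from h import *
T=get_calibration('top');im=grab_frame('top')
for b in blobs(im,'orange',(219,309,200,260)): print(b,ray(T,b[1:],64).round())"
```

```text
clock: 46.72
eef_pos: [619.0, -51.1, 111.4]
tcp_rot: [3.14, 0.0, 1.588]
contact_force: [-0.3, -0.4, -2.4]
opening: 0.274
grasp_force: 79.5
clock 46.725 pos [619.  -51.1 111.4] rot [3.14  0.    1.588] tool shift [-0.4  1.  10.4] open 23.384610218369165 F 79.54993844032288 [-0.3 -0.4 -2.4]
rotvec to yaw [0.0016 0.0001 0.0001]
(23, np.float64(296.4), np.float64(218.0)) [555. -90.  64.]
```

```bash
python3 -m creep '[{"x":-0.5,"y":0,"z":7,"rx":0,"ry":0,"rz":0,"hand":18},{"x":0,"y":0,"z":3.5,"rx":0,"ry":0,"rz":0,"hand":18},{"x":0,"y":0,"z":0,"rx":0,"ry":0,"rz":0,"hand":18},{"x":0,"y":-6,"z":0,"rx":0,"ry":0,"rz":0,"hand":18},{"x":0,"y":-12,"z":0,"rx":0,"ry":0,"rz":0,"hand":18},{"x":0,"y":-12,"z":0,"rx":0,"ry":0,"rz":0,"hand":18},{"x":0,"y":-12,"z":0,"rx":0,"ry":0,"rz":0,"hand":18},{"x":0,"y":-12,"z":0,"rx":0,"ry":0,"rz":0,"hand":18},{"x":0,"y":-12,"z":0,"rx":0,"ry":0,"rz":0,"hand":18},{"x":0,"y":-12,"z":0,"rx":0,"ry":0,"rz":0,"hand":18},{"x":0,"y":-12,"z":0,"rx":0,"ry":0,"rz":0,"hand":18}]'; python3 d.py 416 -55 101 1.588
```

```text
clock: 48.15
eef_pos: [527.6, -53.2, 99.8]
tcp_rot: [3.141, 0.0, 1.588]
contact_force: [-0.9, -0.0, -3.5]
opening: 0.272
grasp_force: 79.6
clock 48.15 pos [527.6 -53.2  99.8] rot [3.141 0.    1.588] tool shift [ 1.000e-01 -1.116e+02 -1.200e+00] open 23.22690993785813 F 79.55623984336853 [-0.9 -0.  -3.5]
rotvec to yaw [0.0001 0.     0.    ]
```

```bash
python3 -m creep '[{"x":0,"y":-12,"z":-0.5,"rx":0,"ry":0,"rz":0,"hand":18},{"x":0,"y":-12,"z":0,"rx":0,"ry":0,"rz":0,"hand":18},{"x":0,"y":-12,"z":0,"rx":0,"ry":0,"rz":0,"hand":18},{"x":0,"y":-12,"z":0,"rx":0,"ry":0,"rz":0,"hand":18},{"x":0,"y":-12,"z":0,"rx":0,"ry":0,"rz":0,"hand":18},{"x":0,"y":-12,"z":0,"rx":0,"ry":0,"rz":0,"hand":18},{"x":0,"y":-12,"z":0,"rx":0,"ry":0,"rz":0,"hand":18},{"x":0,"y":-12,"z":0,"rx":0,"ry":0,"rz":0,"hand":18},{"x":0,"y":-12,"z":0,"rx":0,"ry":0,"rz":0,"hand":18},{"x":0,"y":-6,"z":0,"rx":0,"ry":0,"rz":0,"hand":18},{"x":0,"y":0,"z":0,"rx":0,"ry":0,"rz":0,"hand":18},{"x":0,"y":0,"z":0,"rx":0,"ry":0,"rz":0,"hand":18},{"x":0,"y":0,"z":-40,"rx":0,"ry":0,"rz":0,"hand":18},{"x":0,"y":0,"z":-40,"rx":0,"ry":0,"rz":0,"hand":18},{"x":0,"y":0,"z":-20,"rx":0,"ry":0,"rz":0,"hand":18},{"x":0,"y":0,"z":0,"rx":0,"ry":0,"rz":0,"hand":18}]'; python3 d.py 500 -349.5 200 1.624
python3 -c "
from h import *
im=grab_frame('scene');cv2.imwrite('pics/s6.png',cv2.resize(im[100:260,180:370,::-1],(700,590),interpolation=cv2.INTER_CUBIC))"
```

```text
clock: 50.15
eef_pos: [415.8, -55.3, 201.6]
tcp_rot: [3.138, 0.001, 1.588]
contact_force: [-0.5, 1.0, -4.3]
opening: 0.271
grasp_force: 80.1
clock 50.15 pos [415.8 -55.3 201.6] rot [3.138e+00 1.000e-03 1.588e+00] tool shift [-295.6   79.     2. ] open 23.179023060975776 F 80.10196208953857 [-0.5  1.  -4.3]
rotvec to yaw [ 0.0036  0.0006 -0.0359]
```

View pics/s6.png

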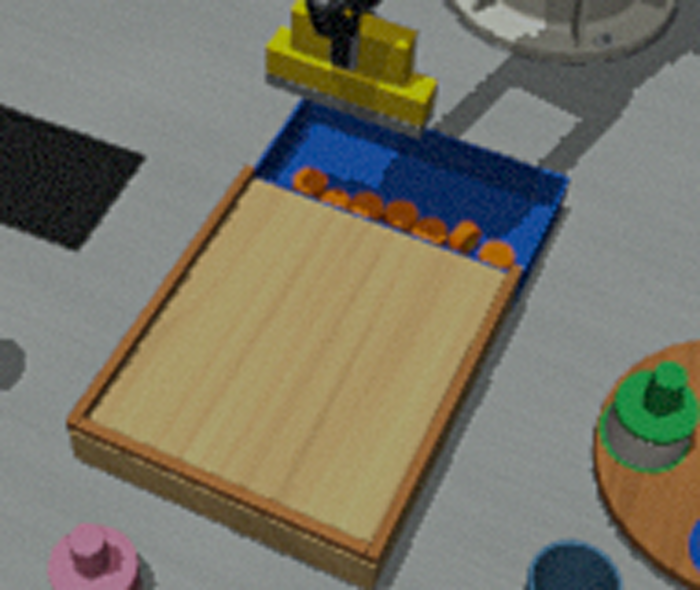

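The board is clear and all 7 trimmings lie in the tray along its wall, at (310,180) to (497,253). Next I take the scraper to its pad.

```bash
python3 -m creep '[{"x":-15,"y":4,"z":0,"rx":0,"ry":0,"rz":0,"hand":18},{"x":-29.5,"y":7.9,"z":0,"rx":0,"ry":0,"rz":0,"hand":18},{"x":-29.5,"y":7.9,"z":0,"rx":0,"ry":0,"rz":0,"hand":18},{"x":-29.5,"y":7.9,"z":0,"rx":0,"ry":0,"rz":0,"hand":18},{"x":-29.5,"y":7.9,"z":0,"rx":0,"ry":0,"rz":0,"hand":18},{"x":-29.5,"y":7.9,"z":0,"rx":0,"ry":0,"rz":0,"hand":18},{"x":-29.5,"y":7.9,"z":0,"rx":0,"ry":0,"rz":0,"hand":18},{"x":-29.5,"y":7.9,"z":0,"rx":0,"ry":0,"rz":0,"hand":18},{"x":-29.5,"y":7.9,"z":0,"rx":0,"ry":0,"rz":0,"hand":18},{"x":-29.5,"y":7.9,"z":0,"rx":0,"ry":0,"rz":0,"hand":18},{"x":-15,"y":4,"z":0,"rx":0,"ry":0,"rz":-0.036,"hand":18},{"x":0,"y":0,"z":0,"rx":0,"ry":0,"rz":0,"hand":18},{"x":0,"y":0,"z":0,"rx":0,"ry":0,"rz":0,"hand":18}]'; python3 d.py 500 -349.5 54 1.624
```

```text
clock: 51.82
eef_pos: [497.8, -348.9, 199.1]
tcp_rot: [-3.14, -0.001, 1.623]
contact_force: [-0.3, 0.9, -2.1]
opening: 0.274
grasp_force: 80.0
clock 51.825 pos [ 497.8 -348.9  199.1] rot [-3.140e+00 -1.000e-03  1.623e+00] tool shift [ -0.9   2.4 145.1] open 23.36482023916797 F 80.04379749298096 [-0.3  0.9 -2.1]
rotvec to yaw [-0.0016 -0.0014 -0.001 ]
```

```bash
python3 -m creep '[{"x":0,"y":1,"z":30,"rx":0,"ry":0,"rz":0,"hand":18},{"x":0,"y":0,"z":45,"rx":0,"ry":0,"rz":0,"hand":18},{"x":0,"y":0,"z":40,"rx":0,"ry":0,"rz":0,"hand":18},{"x":0,"y":0,"z":18,"rx":0,"ry":0,"rz":0,"hand":18},{"x":0,"y":0,"z":8,"rx":0,"ry":0,"rz":0,"hand":18},{"x":0,"y":0,"z":3,"rx":0,"ry":0,"rz":0,"hand":18},{"x":0,"y":0,"z":1.5,"rx":0,"ry":0,"rz":0,"hand":18},{"x":0,"y":0,"z":0,"rx":0,"ry":0,"rz":0,"hand":18},{"x":0,"y":0,"z":0,"rx":0,"ry":0,"rz":0,"hand":18}]'; python3 d.py 500 -349.5 54 1.624
```

```text
clock: 52.95
eef_pos: [499.9, -349.5, 55.4]
tcp_rot: [3.141, 0.001, 1.624]
contact_force: [-0.0, 0.0, -2.4]
opening: 0.273
grasp_force: 79.9
clock 52.95 pos [ 499.9 -349.5   55.4] rot [3.141e+00 1.000e-03 1.624e+00] tool shift [-0.   0.1  1.4] open 23.279437314447666 F 79.85746622085571 [-0.   0.  -2.4]
rotvec to yaw [ 0.0007  0.0006 -0.    ]
```

```bash
python3 -m creep '[{"x":0,"y":0,"z":1.2,"rx":0,"ry":0,"rz":0,"hand":18},{"x":0,"y":0,"z":0.5,"rx":0,"ry":0,"rz":0,"hand":18},{"x":0,"y":0,"z":0,"rx":0,"ry":0,"rz":0,"hand":18},{"x":0,"y":0,"z":0,"rx":0,"ry":0,"rz":0,"hand":28},{"x":0,"y":0,"z":0,"rx":0,"ry":0,"rz":0,"hand":40},{"x":0,"y":0,"z":0,"rx":0,"ry":0,"rz":0,"hand":60},{"x":0,"y":0,"z":0,"rx":0,"ry":0,"rz":0,"hand":60},{"x":0,"y":0,"z":0,"rx":0,"ry":0,"rz":0,"hand":60},{"x":0,"y":0,"z":-20,"rx":0,"ry":0,"rz":0,"hand":60},{"x":0,"y":0,"z":-40,"rx":0,"ry":0,"rz":0,"hand":60},{"x":0,"y":0,"z":-60,"rx":0,"ry":0,"rz":0,"hand":60},{"x":0,"y":0,"z":-60,"rx":0,"ry":0,"rz":0,"hand":60},{"x":0,"y":0,"z":-20,"rx":0,"ry":0,"rz":0,"hand":60},{"x":0,"y":0,"z":0,"rx":0,"ry":0,"rz":0,"hand":60},{"x":0,"y":0,"z":0,"rx":0,"ry":0,"rz":0,"hand":60},{"x":0,"y":0,"z":0,"rx":0,"ry":0,"rz":0,"hand":60}]'
python3 -c "
from h import *
im=grab_frame('top');a=im[120:330,80:440,::-1]
cv2.imwrite('pics/t7.png',cv2.resize(a,(800,467),interpolation=cv2.INTER_CUBIC))"
```

```text
clock: 54.95
eef_pos: [498.9, -348.7, 251.6]
tcp_rot: [-3.139, -0.002, 1.624]
contact_force: [0.3, 0.1, -0.9]
opening: 0.701
grasp_force: 0.0
```

View pics/t7.png

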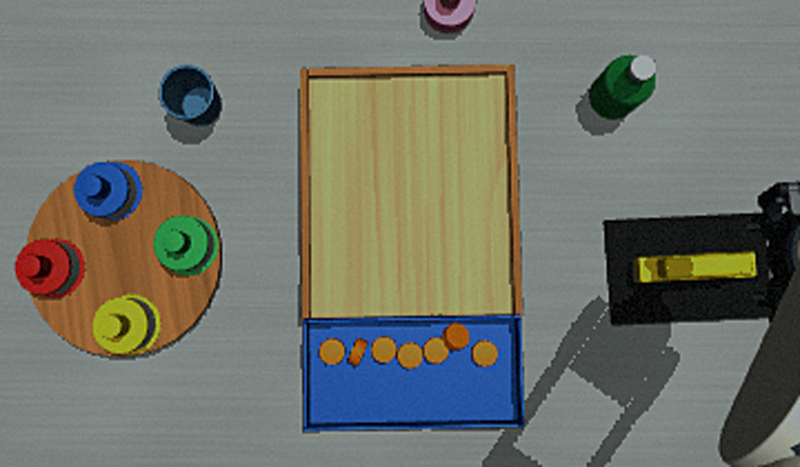

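Top view: the four pots stand on their marks, the scraper stands centred on its pad at (695,267), and all 7 trimmings are in the tray. One trimming at (457,336) looks raised, so I check its height.

Run:
```python
from h import *
T,S=get_calibration("top"),get_calibration("scene")
print(tri(T,(285.3,270.9),S,(270.9,153.4)).round(1))
for x,y in((457,336),(436,350),(485,353)): print(ray(T,(80+x*.45-.3,120+y*.45-.3),25).round(1))
im=grab_frame("scene");cv2.imwrite("pics/s8.png",cv2.resize(im[130:180,250:325,::-1],(750,500),interpolation=cv2.INTER_CUBIC))
```

```text
[415.2 -61.3  29.5]
[415.5 -62.8  25. ]
[398.7 -37.5  25. ]
[395.5 -96.4  25. ]
```

View pics/s8.png

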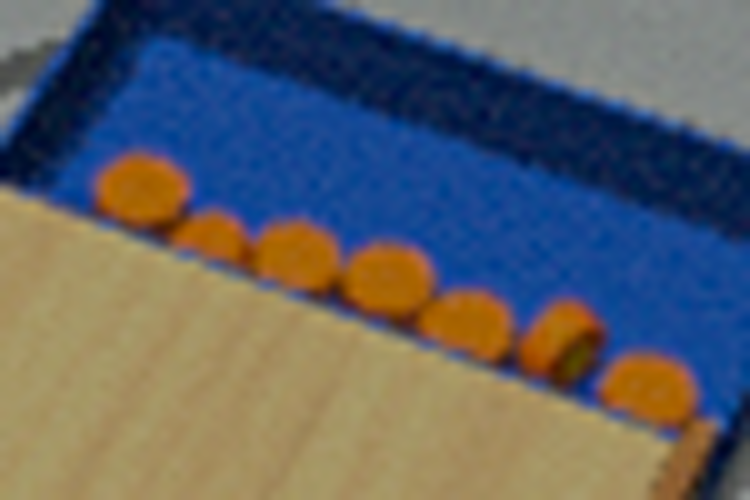

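The crop shows all seven trimmings in the tray below the rim. The one in doubt, at (210,237), lies at about z 30, under the 42 mm limit.

```bash
python3 -c "
from rig import *
print(sense()['clock'],sign_off())"
```

```text
the job is handed in; nothing more can be done
55.05 None
```

I handed the job in at 55 s of the 200 s: the four pots stand on their own marks, all 7 trimmings present are in the tray, and the scraper stands upright in the middle of its pad. `sign_off()` returned no verdict, so this rests on my last pictures.

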